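# Set up a lit display of glass insulators

### The arm

A 6-joint arm with a two-finger parallel gripper is mounted at the origin on the work surface. World frame = base frame: x ahead of the robot, y to its left, z up, the work surface at z = 0. Lengths are in m, angles in degrees, forces in N, time in s.
With the tool pointing down it reaches from about 0.4 to 0.825 m from the base axis. Payload 7 kg.
Tool frame: the origin (TCP) lies on the front face of the gripper's body, between the roots of the fingers; the fingertips stand 66 mm ahead of it and the grasp point (between the pads) lies 47 mm ahead of it (nose_length is the distance from the TCP to the fingertips, in m); y points along the fingers, z is the direction in which the jaws open and shut, and the axes are right-handed (so a half turn about y gives the same grasp; the last joint's range is limited). The gripper opens to 88 mm and grips with 3 to 60 N. Pads are 19 mm wide; open, the fingers measure 130 mm over their backs; the gripper's body (78 mm by 193 mm) begins 47 mm behind the grasp point.
Start: joints at [-54.139, 20.546, 0.682, 0, -70.136, -16.507], TCP at [0.224, -0.637, 0.292] pointing down, gripper open.
Joint ranges: [-176.03, 176.03], [-82.01, 121.73], [-58.28, 71.71], [-173.87, 95.51], [-174.79, -0.11], [-173.66, 173.66]. Speed limits (degrees/s): [136.94, 136.94, 172.46, 180, 180, 180].

### API

Orientations are given as [roll, pitch, yaw] about the fixed x, y, z axes, in that order (R = Rz(yaw) Ry(pitch) Rx(roll)).
In Python, from plant import get_state, capture, close_job, nose_length gives the robot as it stands.
- The arm moves only by the tool apply_moves, never from a script. Its argument "rows" is a list of rows, each a list of 2 entries, a list of its own where there are three numbers: the shift along the tool's x, y, z in m, then the turn about the tool's y in degrees. In form: [[[tx, ty, tz], yaw], ...]. A call has 1 to 20 rows; each row is the pose to reach, as a shift and turn from the pose commanded when the call began, along the tool's axes at that moment; what a row does not reach only later rows make up. A row lasts 1/8 s, in which the tool goes at most 62.5 mm and 10.7 degrees, less where a joint would pass 70% of its speed; a pose out of reach is approached as far as the arm can. A call with a gripper value outside its range is refused whole. "gripper" is the opening, from 0 (shut) to 1 (fully open), set as the call begins (left out, the last holds). The fingers move at their own pace and stop on an object; "grip_force" is the grip in N (left out, the last holds). Time passes only in rows, so rows that repeat a pose let the fingers close. It gives the time, the measured TCP pose, the force and the opening at its end, in the units of the state.
- get_state(): the state, without advancing time (a new reading comes with each control period).
- capture(name): name is "scene" or "top" or "wrist"; returns a dict with "pixels" (400x640x3 uint8, blue, green, red), "z_map" (400x640 float32, m along the optical axis (not along the pixel's ray), 0 where there is no reading), "intrinsics" (3x3 intrinsics, pixels), "rvec" (rotation vector, rad) and "tvec" (3), from world to camera coordinates, as OpenCV has them; the wrist camera has in their place "mount" (4x4, takes a point from camera to tool coordinates, whose origin is the TCP and whose axes are the tool frame's). Camera axes: x right, y down, z forward; pixel columns grow to the right and rows downward; lengths in m; the calibration is good to about 2 mm. A picture is of the moment at which its call begins: read the wrist's pose just before it.
- close_job(): hands the job in, once; it reports no verdict.
The state is a dict: "time_s": time; "joints": joint angles; "qd": joint speeds; "joint_torque": joint torques, N m; "tcp_pos": TCP position; "eef_rot": TCP orientation; "contact_force": force on the tool from outside, world axes, zero at the start; "moment": the same for the moment, N m; "gripper_width": finger opening in m.
Only numpy, scipy, OpenCV 4.12 (cv2) and the standard library are available. Lean on these libraries where they do the work, as an engineer would, in place of code of your own. Each camera call takes 0.05 s, during which the arm holds its last target.

### The job

Set up the lit display: lay the holed deck over the base's four snap pillars and press it down evenly, going round the corners a little at a time so that it never tips more than about 5 degrees, until it has clicked home on all four. Then stand every small glass insulator from the table on a pin of the deck, one to a pin, gripping the glass lightly (no more than 15 N) and lowering it without a drop, and when all are up press the switch button on the base fully down; leave the other things on the table where they are.

Things in the scene. Friction and masses are not known exactly. Their poses are not given: they have to be found in the camera images.
- base: Black lit display base, fixed to the table: an open tray 236 x 180 mm, walls 40 mm high, its length along its own x. Origin at the tray's centre on the table top, z up. Four white snap pillars stand in it, 92 mm either way along x and 70 mm either way along y from the origin. At the -x end (x from -178 to -118 mm) is a switch block 90 mm wide, 42 mm high.
- deck: Loose display deck: grey panel 220 x 172 mm, 6 mm thick, 0.35 kg, its length along its own x; fits either way round. Origin: centre of its underside, z up. Square 14 mm holes at x 92, y 70 mm (any signs) fit the pillars; four white pins; and a dark middle card rail to lift it by, 12 mm thick along x, 50 mm along y, top 30 mm above the origin. Clear to press: x 92 mm, y within 50 mm (any signs).
- pillar0 (a point): Shoulder of the snap pillar at the base's +x, +y corner, on its axis, 46 mm above the table (fixed). Each pillar: a column 17 mm thick up to this shoulder, where the deck's underside ends up; above it an 11 mm neck to 63 mm above the table, then a cone narrowing to 4 mm at the tip, 73 mm above the table.
- pillar1 (a point): The same at the +x, -y corner. Each neck has two sprung wings, out along the base's x (19 mm over both, widest 57 mm above the table). A deck laid on the pillars first rests on the wings, its underside about 61 mm above the table.
- pillar2 (a point): The same at the -x, +y corner. Pressing: about 8 to 13 N over one pillar squeezes its wings in over the first 4 mm; then the deck slides on down with a few newtons; at the bottom the wings spring out over the deck and hold it.
- pillar3 (a point): The same at the -x, -y corner. Pushing one corner all the way while the others are still up would tip it about 8 degrees; some 5 mm at a time keeps it under 4.
- ins1: One of two to four alike small glass insulators on the table (None if absent), loose, upright at the start, 88 mm high, 0.28 kg. Origin at the centre of its rim, z up. Skirt 60 mm wide up to 36 mm, then a groove, then a round crown 48 mm wide with straight sides from 48 to 72 mm (grip here), domed above. Hole below 26 mm wide, 46 mm deep: goes over a pin, the rim then resting on the deck.
- ins2: One of two to four alike small glass insulators on the table (None if absent), loose, upright at the start, 88 mm high, 0.28 kg. Origin at the centre of its rim, z up. Skirt 60 mm wide up to 36 mm, then a groove, then a round crown 48 mm wide with straight sides from 48 to 72 mm (grip here), domed above. Hole below 26 mm wide, 46 mm deep: goes over a pin, the rim then resting on the deck.
- ins3: One of two to four alike small glass insulators on the table (None if absent), loose, upright at the start, 88 mm high, 0.28 kg. Origin at the centre of its rim, z up. Skirt 60 mm wide up to 36 mm, then a groove, then a round crown 48 mm wide with straight sides from 48 to 72 mm (grip here), domed above. Hole below 26 mm wide, 46 mm deep: goes over a pin, the rim then resting on the deck.
- ins4: One of two to four alike small glass insulators on the table (None if absent), loose, upright at the start, 88 mm high, 0.28 kg. Origin at the centre of its rim, z up. Skirt 60 mm wide up to 36 mm, then a groove, then a round crown 48 mm wide with straight sides from 48 to 72 mm (grip here), domed above. Hole below 26 mm wide, 46 mm deep: goes over a pin, the rim then resting on the deck.
- pin0 (a point): Foot of the deck's +x, +y pin, on the deck's upper face, 56 mm along the deck's x and 42 mm along its y from the deck's origin, 6 mm above it (moves with the deck). Pin upright, 18 mm thick, 40 mm high, its top 7 mm tapered to 10 mm.
- pin1 (a point): Foot of the deck's +x, -y pin, on the deck's upper face, 56 mm along the deck's x and 42 mm along its y from the deck's origin, 6 mm above it (moves with the deck). Pin upright, 18 mm thick, 40 mm high, its top 7 mm tapered to 10 mm.
- pin2 (a point): Foot of the deck's -x, +y pin, on the deck's upper face, 56 mm along the deck's x and 42 mm along its y from the deck's origin, 6 mm above it (moves with the deck). Pin upright, 18 mm thick, 40 mm high, its top 7 mm tapered to 10 mm.
- pin3 (a point): Foot of the deck's -x, -y pin, on the deck's upper face, 56 mm along the deck's x and 42 mm along its y from the deck's origin, 6 mm above it (moves with the deck). Pin upright, 18 mm thick, 40 mm high, its top 7 mm tapered to 10 mm.
- switch_top (a point): Centre of the top of the round grey push-button, 28 mm across, on the base's switch block, 150 mm along the base's -x from its origin, 60 mm above the table when up.
- switch (a joint): Travel of the push-button: 0 up, 0.006 m fully down; springs back; about 5 N presses it fully.
- power1: The large green glass insulator, not part of the job: leave it where it is. 104 mm wide, 122 mm high. Origin at the centre of its underside.
- power2: The large amber glass insulator, not part of the job: leave it where it is. 104 mm wide, 122 mm high. Origin at the centre of its underside.
- tape: The roll of tape, not part of the job: leave it where it is. 54 mm wide, 19 mm high, lying flat between the places of the small insulators. Origin at the centre of its underside.
- loupe: The magnifier, not part of the job: leave it where it is. 34 mm wide, 20 mm high, with a fold-out handle. Origin at the centre of its underside.
- cards: The stack of price cards, not part of the job: leave it where it is. 55 x 90 x 16 mm. Origin at the centre of its underside.
- cleaner: The bottle of cleaner, not part of the job: leave it where it is. 56 mm wide, 150 mm high. Origin at the centre of its underside.
There are look-alikes about, which are no part of the job. Leave any purple look-alike of the ins2 alone. What is shaped like the ins1 but purple is not meant.

How it is judged (in metres and radians):
On the way, in this order (a step that is already met when the one before it is completed fails the run):
1. the deck is pressed home on all four snap pillars (z of each of pillar0, pillar1, pillar2, pillar3 in the frame of deck above -0.0025 m and horizontal distance between deck and base below 0.006 m and angle between the x axis of deck and the x axis of base, either way round below 0.06 rad), for 0.2 s.
2. every small insulator stands on a pin of the deck, released (((horizontal distance between ins1 and pin0 below 0.007 m and z of ins1 in the frame of deck below 0.009 m and angle between ins1's own z axis and vertical below 0.1 rad) or (horizontal distance between ins1 and pin1 below 0.007 m and z of ins1 in the frame of deck below 0.009 m and angle between ins1's own z axis and vertical below 0.1 rad) or (horizontal distance between ins1 and pin2 below 0.007 m and z of ins1 in the frame of deck below 0.009 m and angle between ins1's own z axis and vertical below 0.1 rad) or (horizontal distance between ins1 and pin3 below 0.007 m and z of ins1 in the frame of deck below 0.009 m and angle between ins1's own z axis and vertical below 0.1 rad)) and ((horizontal distance between ins2 and pin0 below 0.007 m and z of ins2 in the frame of deck below 0.009 m and angle between ins2's own z axis and vertical below 0.1 rad) or (horizontal distance between ins2 and pin1 below 0.007 m and z of ins2 in the frame of deck below 0.009 m and angle between ins2's own z axis and vertical below 0.1 rad) or (horizontal distance between ins2 and pin2 below 0.007 m and z of ins2 in the frame of deck below 0.009 m and angle between ins2's own z axis and vertical below 0.1 rad) or (horizontal distance between ins2 and pin3 below 0.007 m and z of ins2 in the frame of deck below 0.009 m and angle between ins2's own z axis and vertical below 0.1 rad)) and ((horizontal distance between ins3 and pin0 below 0.007 m and z of ins3 in the frame of deck below 0.009 m and angle between ins3's own z axis and vertical below 0.1 rad) or (horizontal distance between ins3 and pin1 below 0.007 m and z of ins3 in the frame of deck below 0.009 m and angle between ins3's own z axis and vertical below 0.1 rad) or (horizontal distance between ins3 and pin2 below 0.007 m and z of ins3 in the frame of deck below 0.009 m and angle between ins3's own z axis and vertical below 0.1 rad) or (horizontal distance between ins3 and pin3 below 0.007 m and z of ins3 in the frame of deck below 0.009 m and angle between ins3's own z axis and vertical below 0.1 rad)) and ((horizontal distance between ins4 and pin0 below 0.007 m and z of ins4 in the frame of deck below 0.009 m and angle between ins4's own z axis and vertical below 0.1 rad) or (horizontal distance between ins4 and pin1 below 0.007 m and z of ins4 in the frame of deck below 0.009 m and angle between ins4's own z axis and vertical below 0.1 rad) or (horizontal distance between ins4 and pin2 below 0.007 m and z of ins4 in the frame of deck below 0.009 m and angle between ins4's own z axis and vertical below 0.1 rad) or (horizontal distance between ins4 and pin3 below 0.007 m and z of ins4 in the frame of deck below 0.009 m and angle between ins4's own z axis and vertical below 0.1 rad)) and contact force between the fingers and ins1 below 0.1 N and contact force between the fingers and ins2 below 0.1 N and contact force between the fingers and ins3 below 0.1 N and contact force between the fingers and ins4 below 0.1 N), for 0.2 s.
3. the switch button is pressed fully down (value of joint switch above 0.0045 m), for 0.05 s.
At the end, for the whole second after the job is handed in: Deck home on all four pillars (each hole within 2.5 mm of its shoulder, centred within 6 mm); every insulator present upright on a pin of its own (within 7 mm of its axis, rim within 3 mm of the deck); all at rest; the button pressed (4.5 of its 6 mm or more) and let up again (all of step 1 and ((horizontal distance between ins1 and pin0 below 0.007 m and z of ins1 in the frame of deck below 0.009 m and angle between ins1's own z axis and vertical below 0.1 rad) or (horizontal distance between ins1 and pin1 below 0.007 m and z of ins1 in the frame of deck below 0.009 m and angle between ins1's own z axis and vertical below 0.1 rad) or (horizontal distance between ins1 and pin2 below 0.007 m and z of ins1 in the frame of deck below 0.009 m and angle between ins1's own z axis and vertical below 0.1 rad) or (horizontal distance between ins1 and pin3 below 0.007 m and z of ins1 in the frame of deck below 0.009 m and angle between ins1's own z axis and vertical below 0.1 rad)) and ((horizontal distance between ins2 and pin0 below 0.007 m and z of ins2 in the frame of deck below 0.009 m and angle between ins2's own z axis and vertical below 0.1 rad) or (horizontal distance between ins2 and pin1 below 0.007 m and z of ins2 in the frame of deck below 0.009 m and angle between ins2's own z axis and vertical below 0.1 rad) or (horizontal distance between ins2 and pin2 below 0.007 m and z of ins2 in the frame of deck below 0.009 m and angle between ins2's own z axis and vertical below 0.1 rad) or (horizontal distance between ins2 and pin3 below 0.007 m and z of ins2 in the frame of deck below 0.009 m and angle between ins2's own z axis and vertical below 0.1 rad)) and ((horizontal distance between ins3 and pin0 below 0.007 m and z of ins3 in the frame of deck below 0.009 m and angle between ins3's own z axis and vertical below 0.1 rad) or (horizontal distance between ins3 and pin1 below 0.007 m and z of ins3 in the frame of deck below 0.009 m and angle between ins3's own z axis and vertical below 0.1 rad) or (horizontal distance between ins3 and pin2 below 0.007 m and z of ins3 in the frame of deck below 0.009 m and angle between ins3's own z axis and vertical below 0.1 rad) or (horizontal distance between ins3 and pin3 below 0.007 m and z of ins3 in the frame of deck below 0.009 m and angle between ins3's own z axis and vertical below 0.1 rad)) and ((horizontal distance between ins4 and pin0 below 0.007 m and z of ins4 in the frame of deck below 0.009 m and angle between ins4's own z axis and vertical below 0.1 rad) or (horizontal distance between ins4 and pin1 below 0.007 m and z of ins4 in the frame of deck below 0.009 m and angle between ins4's own z axis and vertical below 0.1 rad) or (horizontal distance between ins4 and pin2 below 0.007 m and z of ins4 in the frame of deck below 0.009 m and angle between ins4's own z axis and vertical below 0.1 rad) or (horizontal distance between ins4 and pin3 below 0.007 m and z of ins4 in the frame of deck below 0.009 m and angle between ins4's own z axis and vertical below 0.1 rad)) and linear speed of each of ins1, ins2, ins3, ins4, deck below 0.02 m/s and value of joint switch below 0.002 m); the robot touches nothing.
It fails at once if a glass insulator is gripped with more than 17 N (the fingers together bear on it with more than 34 N) (contact force between the fingers and ins1 above 34 N or contact force between the fingers and ins2 above 34 N or contact force between the fingers and ins3 above 34 N or contact force between the fingers and ins4 above 34 N).
It fails at once if a glass insulator is dropped onto the deck (from about 10 mm or more: it comes down on the deck faster than 0.45 m/s) ((horizontal distance between ins1 and deck below 0.13 m and z of ins1 in the frame of deck between 0 and 0.03 m and linear speed of ins1 above 0.45 m/s and distance between the grasp point and ins1 below 0.15 m) or (horizontal distance between ins2 and deck below 0.13 m and z of ins2 in the frame of deck between 0 and 0.03 m and linear speed of ins2 above 0.45 m/s and distance between the grasp point and ins2 below 0.15 m) or (horizontal distance between ins3 and deck below 0.13 m and z of ins3 in the frame of deck between 0 and 0.03 m and linear speed of ins3 above 0.45 m/s and distance between the grasp point and ins3 below 0.15 m) or (horizontal distance between ins4 and deck below 0.13 m and z of ins4 in the frame of deck between 0 and 0.03 m and linear speed of ins4 above 0.45 m/s and distance between the grasp point and ins4 below 0.15 m)).
It fails at once if the deck is pressed down so unevenly on the pillars that it tips more than 6 degrees (horizontal distance between deck and base below 0.012 m and z of deck in the frame of base below 0.062 m and angle between deck's own z axis and vertical above 0.105 rad).
It fails at once if a bystander is moved more than 5 cm (distance of any of power1, power2, tape, loupe, cards, cleaner from where it was at the start of the episode above 0.05 m).
Of ins1, ins2, ins3, ins4 only 2 to 4 are there at a start; the rules pass over those that are not, and their reading is None.
At some moment in a run one of ins1, ins2, ins3, ins4, deck may be knocked a few centimetres aside while the robot is not near it.
It also fails if it takes over 210 s, if anything falls off the work surface, if the arm or the gripper's body presses on something with over 40 N, if the wrist force passes 120 N, or if a joint passes its speed limit or range.

## Working session

There is one attempt and no reset: what is moved stays moved. The work goes in short steps, Python scripts to look and compute and a tool call to move; the robot and the scene stay as the last step left them, time stands still between calls to the robot, and variables do not carry over. Pictures are saved under pics/ and viewed, and the job is handed in when it is done.

Besides the shell and the picture viewer there is one more tool, called after "Request:" as name(argument=value, ...), one argument or row to a line, values as JSON. apply_moves: Moves the arm, as the interface text tells. Its arguments: {"type":"object","properties":{"rows":{"type":"array"},"gripper":{"type":"number"},"grip_force":{"type":"number"}},"required":["rows"]}

```bash
ls; mkdir -p pics; cat > h.py <<'E'
import numpy as np, cv2
from plant import get_state, capture, close_job, nose_length
def save(n,name):
    c=capture(n); cv2.imwrite(f'pics/{name}.png',c['pixels']); np.savez(f'pics/{name}.npz',**c); return c
def cloud(c,T=None):
    z=c['z_map']; K=np.array(c['intrinsics']); v,u=np.mgrid[0:z.shape[0],0:z.shape[1]]
    P=np.stack([(u-K[0,2])/K[0,0]*z,(v-K[1,2])/K[1,1]*z,z],-1)
    if 'rvec' in c:
        R=cv2.Rodrigues(np.array(c['rvec'],float))[0]; t=np.array(c['tvec'],float).ravel()
        W=(P-t)@R
    else:
        M=np.array(c['mount']); W=P@M[:3,:3].T+M[:3,3]; W=W@T[:3,:3].T+T[:3,3]
    W[z==0]=np.nan
    return W
def tcpT(s):
    from scipy.spatial.transform import Rotation as Ro
    T=np.eye(4); T[:3,:3]=Ro.from_euler('xyz',s['eef_rot'],degrees=True).as_matrix(); T[:3,3]=s['tcp_pos']; return T
E
python3 - <<'E'
from h import *
s=get_state(); print(s, nose_length); print(tcpT(s).round(3))
for n in ['scene','top','wrist']:
    c=save(n,n+'0'); print(n,c['intrinsics'])
E
```

```text
pics
{'time_s': 0.0, 'joints': array([-5.41378448e+01,  2.05915994e+01,  6.33037269e-01, -1.93723622e-02,
       -7.01380475e+01, -1.65064935e+01]), 'qd': array([ 0.0826701 ,  0.0545917 , -0.00066037,  0.01327352, -0.07527597,
        0.02218547]), 'joint_torque': array([ 2.95079924e-03, -5.82727003e+01,  2.93050271e+01,  6.99695706e+00,
        6.76034237e-03, -1.33993481e-04]), 'tcp_pos': array([ 0.22355537, -0.63648459,  0.29121752]), 'eef_rot': array([-8.99021973e+01,  9.99098107e-03,  1.93490730e+01]), 'contact_force': array([-0.29147526,  0.41603868, -0.1338267 ]), 'moment': array([ 0.00378303, -0.00595026, -0.0610545 ]), 'gripper_width': 0.08752454963146898} 0.0656
[[ 0.944 -0.001 -0.331  0.224]
 [ 0.331  0.002  0.944 -0.636]
 [-0.    -1.     0.002  0.291]
 [ 0.     0.     0.     1.   ]]
scene [[445.34596068   0.         317.06600446]
 [  0.         445.34596068 200.99758533]
 [  0.           0.           1.        ]]
top [[407.94487451   0.         322.12528374]
 [  0.         407.94487451 199.72001143]
 [  0.           0.           1.        ]]
wrist [[354.71949937   0.         313.9647674 ]
 [  0.         354.71949937 200.15521062]
 [  0.           0.           1.        ]]
```

View pics/top0.png

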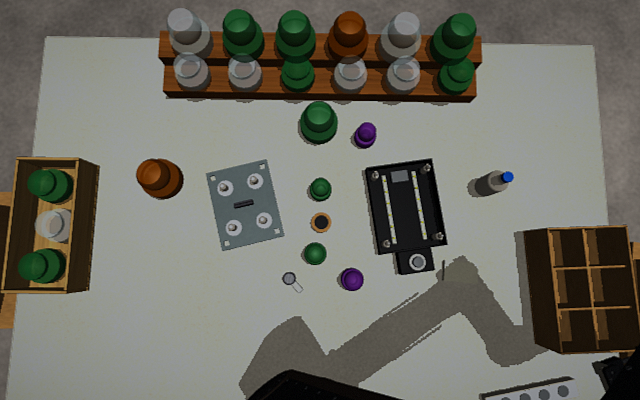

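View pics/scene0.png

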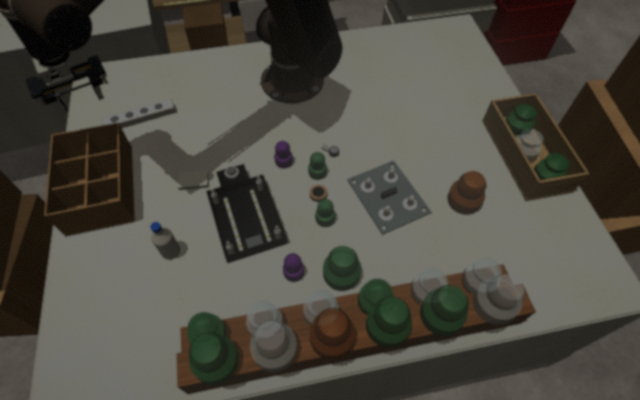

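View pics/wrist0.png

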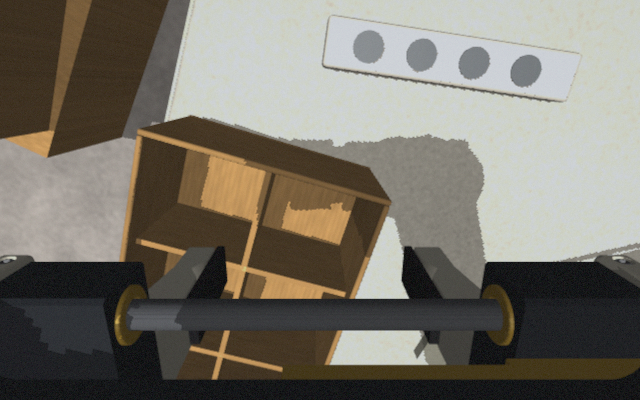

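The top view shows small green insulators at (320,188) and (315,253), purple look-alikes at (365,134) and (352,279), the deck at (245,204), and the base at (405,205) with its button at (418,262). The insulators on the shelves and in the crate look larger. I'll check this in an enlarged crop and measure.

```bash
python3 - <<'E'
from h import *
c=dict(np.load('pics/top0.npz')); W=cloud(c); im=c['pixels']
cv2.imwrite('pics/crop1.png',cv2.resize(im[100:300,180:480],None,fx=2.6,fy=2.6,interpolation=cv2.INTER_CUBIC))
cs=dict(np.load('pics/scene0.npz'))
cv2.imwrite('pics/crop2.png',cv2.resize(cs['pixels'][130:300,130:470],None,fx=2.3,fy=2.3,interpolation=cv2.INTER_CUBIC))
R=cv2.Rodrigues(c['rvec'].astype(float))[0]; print('cam',-R.T@c['tvec'].ravel())
hsv=cv2.cvtColor(im,cv2.COLOR_BGR2HSV)
for nm,lo,hi in [('green',(45,80,30),(85,255,255)),('purple',(125,80,30),(160,255,255))]:
    m=cv2.inRange(hsv,lo,hi); n,l,st,ce=cv2.connectedComponentsWithStats(m)
    for i in range(1,n):
        if st[i,4]>40:
            p=W[l==i]; z=np.nanmax(p[:,2]); t=p[p[:,2]>0.04]
            print(nm,ce[i].round(),st[i,2:],'zmax',z.round(3),'ext',np.nanmin(t,0).round(3),np.nanmax(t,0).round(3))
for u,v in [(320,188),(315,253),(245,204),(244,204),(405,205),(418,262),(320,222),(290,278),(255,181)]:
    print((u,v),W[v,u].round(3))
E
```

```text
cam [ 0.43207733 -0.00285897  1.11768377]
green [241.  33.] [  40   53 1310] zmax 0.218 ext [0.911 0.149 0.093] [1.02  0.259 0.218]
green [296.  49.] [  39   79 2071] zmax 0.22 ext [0.865 0.016 0.047] [1.013 0.118 0.22 ]
green [457.  51.] [  43   79 2058] zmax 0.219 ext [ 0.864 -0.4    0.087] [ 1.028 -0.289  0.219]
green [319. 121.] [  37   40 1092] zmax 0.124 ext [ 0.741 -0.045  0.04 ] [0.827 0.053 0.124]
green [ 47. 184.] [  41   33 1006] zmax 0.112 ext [0.563 0.659 0.042] [0.649 0.763 0.112]
green [320. 189.] [ 21  22 339] zmax 0.091 ext [ 0.585 -0.028  0.04 ] [0.63  0.017 0.091]
green [315. 253.] [ 22  22 368] zmax 0.092 ext [ 0.414 -0.019  0.04 ] [0.46  0.029 0.092]
green [ 39. 266.] [  42   34 1071] zmax 0.112 ext [0.355 0.66  0.043] [0.439 0.764 0.112]
purple [366. 134.] [ 22  24 359] zmax 0.091 ext [ 0.737 -0.147  0.04 ] [ 0.781 -0.1    0.091]
purple [352. 279.] [ 22  23 386] zmax 0.091 ext [ 0.348 -0.113  0.04 ] [ 0.394 -0.067  0.091]
(320, 188) [ 0.602 -0.004  0.087]
(315, 253) [0.437 0.006 0.089]
(245, 204) [0.565 0.196 0.031]
(244, 204) [0.565 0.199 0.029]
(405, 205) [ 0.571 -0.238  0.008]
(418, 262) [ 0.417 -0.258  0.063]
(320, 222) [ 0.52  -0.005  0.023]
(290, 278) [0.371 0.072 0.025]
(255, 181) [0.627 0.171 0.038]
```

```bash
sleep 1
```

```text
(no output)
```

View pics/crop1.png

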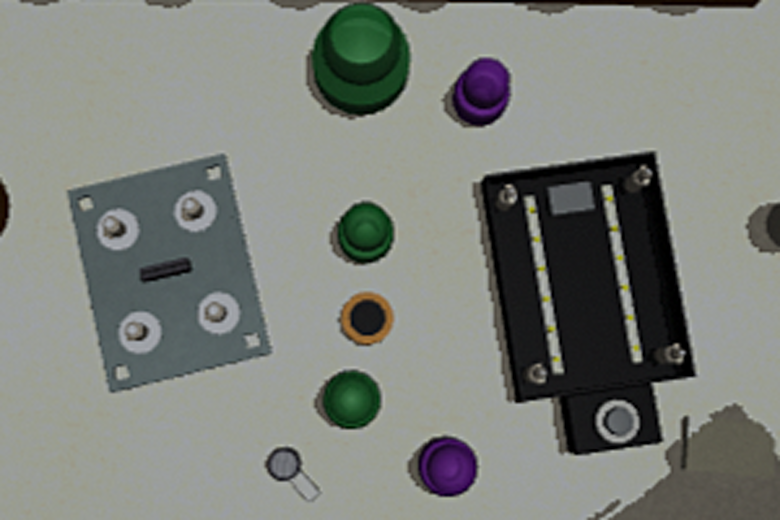

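View pics/crop2.png

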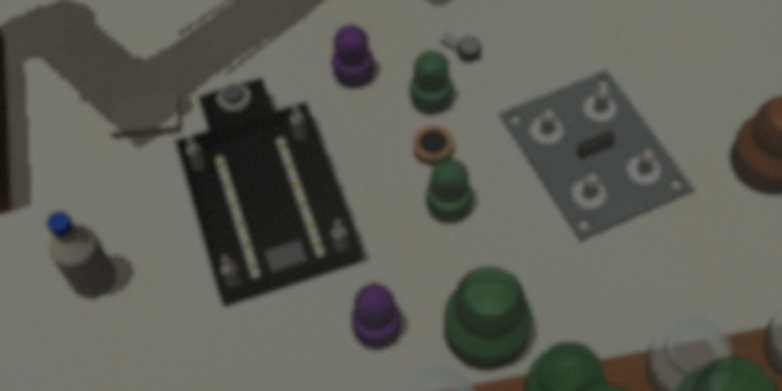

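Only two small green insulators are there. Their height is about 90 mm and they sit in the marked row either side of the tape. The purple ones at (365,134) and (352,279) are decoys. The clear and green pieces on the shelf and in the crates are far larger and are not on the table top. Next I'll measure the deck and base.

```bash
cat >> h.py <<'E'
def ray_plane(c,pts,z,T=None):
    K=np.array(c['intrinsics']); pts=np.atleast_2d(np.array(pts,float))
    d=np.c_[(pts[:,0]-K[0,2])/K[0,0],(pts[:,1]-K[1,2])/K[1,1],np.ones(len(pts))]
    if T is None:
        R=cv2.Rodrigues(np.array(c['rvec'],float))[0]; o=-R.T@np.array(c['tvec'],float).ravel(); D=d@R
    else:
        M=T@np.array(c['mount']); o=M[:3,3]; D=d@M[:3,:3].T
    k=(z-o[2])/D[:,2]
    return o+D*k[:,None]
def towtool(s,p):
    "world xyz -> shift in tool axes from present TCP"
    T=tcpT(s); return T[:3,:3].T@(np.array(p)-T[:3,3])
E
python3 - <<'E'
from h import *
c=dict(np.load('pics/top0.npz')); im=c['pixels']; W=cloud(c)
hsv=cv2.cvtColor(im,cv2.COLOR_BGR2HSV); print('deck hsv',hsv[215,245],hsv[175,230],'table',hsv[220,350])
def rect(mask,z,box):
    x0,y0,x1,y1=box; m=np.zeros_like(mask); m[y0:y1,x0:x1]=mask[y0:y1,x0:x1]
    n,l,st,ce=cv2.connectedComponentsWithStats(m); i=1+np.argmax(st[1:,4])
    cs,_=cv2.findContours((l==i).astype('u1'),cv2.RETR_EXTERNAL,cv2.CHAIN_APPROX_NONE)
    p=max(cs,key=len)[:,0,:]; P=ray_plane(c,p,z)[:,:2].astype('f4')
    return cv2.minAreaRect(P*1000), cv2.boxPoints(cv2.minAreaRect(P*1000))
m=((hsv[...,0]>80)&(hsv[...,0]<110)&(hsv[...,1]>30)).astype('u1')*255
print(rect(cv2.morphologyEx(m,cv2.MORPH_CLOSE,np.ones((5,5))),0.006,(195,150,295,260)))
m=(im.max(2)<45).astype('u1')*255
r=rect(cv2.morphologyEx(m,cv2.MORPH_OPEN,np.ones((3,3))),0.04,(355,150,455,254)); print(r)
g=cv2.cvtColor(im,cv2.COLOR_BGR2GRAY)
s=get_state(); print(capture('wrist')['mount'])
# pillar tips: highest points
for (u,v) in [(375,175),(427,168),(386,243),(439,238)]:
    w=W[v-8:v+9,u-8:u+9].reshape(-1,3); t=w[w[:,2]>0.058]; print(len(t),np.nanmean(t,0).round(4),np.nanmax(t[:,2]) if len(t) else 0)
w=W[250:275,400:432].reshape(-1,3); t=w[w[:,2]>0.055]; print('btn',np.nanmean(t,0))
w=W[150:260,195:295].reshape(-1,3); t=w[w[:,2]>0.02]
print('rail+pins n',len(t))
E
```

```text
deck hsv [88 35 96] [95 34 97] table [ 53   6 159]
(((567.875244140625, 203.0637969970703), (217.31080627441406, 169.2979736328125), 14.651639938354492), array([[441.3419  , 257.47668 ],
       [484.1644  ,  93.684006],
       [694.40857 , 148.65091 ],
       [651.58606 , 312.4436  ]], dtype=float32))
(((557.4119262695312, -231.7584991455078), (250.38677978515625, 183.60276794433594), 8.804448127746582), array([[ 419.64243 , -160.20126 ],
       [ 447.7451  , -341.64056 ],
       [ 695.1814  , -303.31573 ],
       [ 667.07874 , -121.876434]], dtype=float32))
[[ 8.58519914e-04  9.50365836e-01  3.11133478e-01 -8.45851543e-02]
 [-5.38294126e-04 -3.11133109e-01  9.50366192e-01 -9.29759625e-02]
 [ 9.99999487e-01 -9.83389625e-04  2.44462378e-04 -1.85377425e-03]
 [ 0.00000000e+00  0.00000000e+00  0.00000000e+00  1.00000000e+00]]
19 [ 0.6455 -0.1511  0.0659] 0.07404116846798059
21 [ 0.6672 -0.2886  0.0656] 0.07329407243433211
21 [ 0.4651 -0.1788  0.0654] 0.07530353487130884
22 [ 0.4872 -0.3173  0.0647] 0.07485541008448815
btn [ 0.41897108 -0.25626386  0.06210874]
rail+pins n 279
```

Base centre is about (0.566, -0.234) at yaw 8.7°. The measured button agrees with that pose. The deck is about (0.567, 0.200) at yaw 14.7°. I'll move over the deck for a closer look.

Request:
apply_moves(
  rows=[
    [[0.06,0,0.064],-9],
    [[0.12,0,0.128],-18],
    [[0.18,0,0.19],-27],
    [[0.24,0,0.255],-36],
    [[0.3,0,0.32],-45],
    [[0.36,0,0.383],-54],
    [[0.42,0,0.447],-63],
    [[0.48,0,0.51],-72],
    [[0.54,0,0.575],-81],
    [[0.6,0,0.638],-85.3],
    [[0.6,0,0.638],-85.3],
    [[0.6,0,0.638],-85.3],
    [[0.6,0,0.638],-85.3],
    [[0.6,0,0.638],-85.3],
    [[0.6,0,0.638],-85.3],
    [[0.6,0,0.638],-85.3],
    [[0.6,0,0.638],-85.3],
    [[0.6,0,0.638],-85.3],
  ],
)

```text
time_s: 2.45
tcp_pos: [0.5781, 0.1629, 0.2927]
eef_rot: [-90.0, -0.0, 104.6]
contact_force: [0.5, -0.1, 0.5]
gripper_width: 0.0875
```

```bash
python3 - <<'E'
from h import *
s=get_state(); print(s['time_s'],s['tcp_pos'],s['eef_rot'],s['joints'],s['contact_force'])
c=save('wrist','w1'); np.save('pics/w1T.npy',tcpT(s))
E
```

```text
2.45 [0.57811649 0.16293618 0.2926647 ] [-9.00374152e+01 -1.22585157e-02  1.04589946e+02] [ 3.43627733e+01  1.35666050e+01 -9.08064578e+00  1.21552212e-03
 -6.73133931e+01 -1.97733000e+01] [ 0.52972695 -0.1080269   0.52356784]
```

View pics/w1.png

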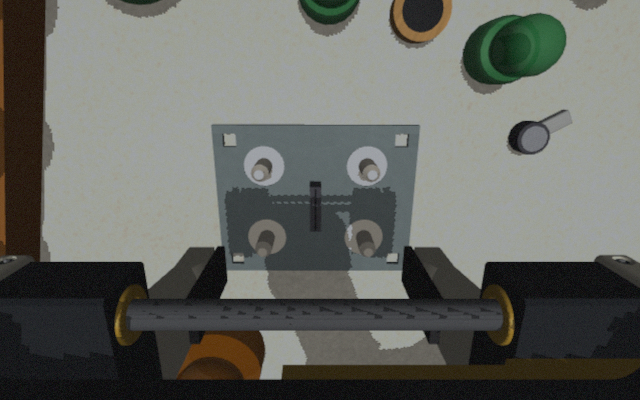

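The wrist view shows the deck. The four holes are at (230,140), (401,140), (238,258) and (393,258), and the dark rail is at (315,205).

```bash
python3 - <<'E'
from h import *
c=dict(np.load('pics/w1.npz')); T=np.load('pics/w1T.npy'); im=c['pixels']
h=[]
for u,v in [(230,140),(401,140),(238,258),(393,258)]:
    r=im[v-12:v+13,u-12:u+13].astype(float); g=r.sum(2); m=((r.max(2)-r.min(2)<28)&(g>(g.max()*.7))).astype('u1')
    n,l,st,ce=cv2.connectedComponentsWithStats(m); i=l[12,12]
    print(i,st[i],ce[i]+[u-12,v-12]); h.append(ce[i]+[u-12,v-12])
P=ray_plane(c,h,0.003,T)[:,:2]; print(P.round(4),P.mean(0))
for a,b in [(0,1),(2,3),(2,0),(3,1)]:
    d=P[b]-P[a]; print(np.hypot(*d).round(4),np.degrees(np.arctan2(d[1],d[0])).round(2))
W=cloud(c,T)
w=W[175:240,300:330].reshape(-1,3); t=w[(w[:,2]>0.024)]; print('rail',len(t),np.nanmean(t,0),np.nanmax(t[:,2])); w=t
r=cv2.minAreaRect((t[:,:2]*1000).astype('f4')); print(r)
w=W[130:150,260:380].reshape(-1,3);print('panel z',np.nanmedian(w[:,2]))
s=get_state(); p=np.r_[P.mean(0),0.006+0.003+nose_length]; print('shift',towtool(s,p))
E
```

```text
1 [  6   5  13  13 152] [229.95394737 139.20394737]
1 [  5   5  14  13 151] [400.45033113 139.35099338]
1 [ 7  9 12  6 59] [238.15254237 257.84745763]
1 [ 5  7 12  9 92] [391.72826087 257.27173913]
[[0.6738 0.1566]
 [0.4965 0.1107]
 [0.6388 0.294 ]
 [0.4609 0.2469]] [0.56750596 0.20207429]
0.1832 -165.5
0.1841 -165.19
0.1418 -75.71
0.1407 -75.36
rail 552 [0.56843421 0.20094242 0.03059974] 0.03341301321837847
((568.1531372070312, 201.7740936279297), (11.93245792388916, 50.11390686035156), 14.431214332580566)
panel z 0.006598695239810604
shift [0.04039618 0.21808509 0.00063373]
```

Request:
apply_moves(
  rows=[
    [[0.04,0.04,0.0004],0],
    [[0.04,0.08,0.0004],0],
    [[0.04,0.12,0.0004],0],
    [[0.04,0.16,0.0004],0],
    [[0.04,0.19,0.0004],0],
    [[0.04,0.205,0.0004],0],
    [[0.04,0.2165,0.0004],0],
    [[0.04,0.2165,0.0004],0],
    [[0.04,0.2165,0.0004],0],
    [[0.04,0.2165,0.0004],0],
  ],
  gripper=0.5,
)

```text
time_s: 3.75
tcp_pos: [0.5683, 0.2029, 0.0766]
eef_rot: [-90.1, -0.0, 104.7]
contact_force: [0.3, -1.2, -0.4]
gripper_width: 0.0437
```

Request:
apply_moves(
  rows=[
    [[0,0,0],0],
    [[0,0,0],0],
    [[0,0,0],0],
    [[0,0,0],0],
    [[0,0,0],0],
    [[0,0,0],0],
    [[0,0,0],0],
    [[0,0,0],0],
  ],
  gripper=0,
  grip_force=40,
)

```text
time_s: 4.75
tcp_pos: [0.5676, 0.2024, 0.0756]
eef_rot: [-90.0, 0.0, 104.7]
contact_force: [-2.2, -0.4, 2.6]
gripper_width: 0.012
```

Request:
apply_moves(
  rows=[
    [[0,-0.005,0],0],
    [[0,-0.015,0],0],
    [[0,-0.03,0],0],
    [[0,-0.05,0],0],
    [[0,-0.07,0],0],
    [[0,-0.09,0],0],
    [[0,-0.11,0],0],
    [[0,-0.13,0],0],
    [[0,-0.15,0],0],
    [[0,-0.15,0],0],
    [[0,-0.15,0],0],
    [[0,-0.15,0],0],
  ],
)

```text
time_s: 6.25
tcp_pos: [0.5673, 0.2023, 0.2247]
eef_rot: [-89.9, 0.0, 104.6]
contact_force: [-0.2, -0.4, -3.1]
gripper_width: 0.0118
```

```bash
python3 - <<'E'
from h import *
s=get_state(); print(s['time_s'],s['tcp_pos'],s['eef_rot'],s['contact_force'],s['moment'],s['gripper_width'])
c=save('wrist','w2'); np.save('pics/w2T.npy',tcpT(s))
E
```

```text
6.25 [0.56734278 0.20227908 0.22470158] [-8.99071818e+01  2.47103703e-02  1.04645446e+02] [-0.20649528 -0.43793552 -3.08329196] [ 0.01086565  0.15996534 -0.04228314] 0.01183433996280678
```

View pics/w2.png

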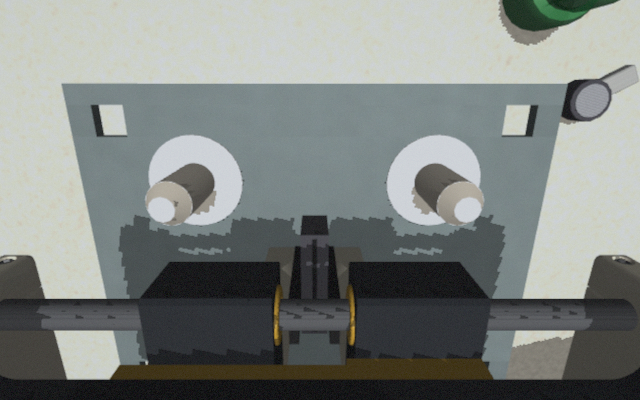

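The deck is held level, with a 12 mm grip on the rail. I'll go toward the base and measure the pillars with the same wrist camera, in two strips.

Request:
apply_moves(
  rows=[
    [[-0.01,-0.02,0.003],0.5],
    [[-0.03,-0.04,0.009],1],
    [[-0.055,-0.06,0.016],1.5],
    [[-0.08,-0.075,0.023],2],
    [[-0.105,-0.075,0.03],2.5],
    [[-0.13,-0.075,0.038],3],
    [[-0.155,-0.075,0.045],3.5],
    [[-0.18,-0.075,0.053],4],
    [[-0.205,-0.075,0.06],4.5],
    [[-0.225,-0.075,0.066],5],
    [[-0.237,-0.075,0.069],5.5],
    [[-0.242,-0.075,0.0706],5.95],
    [[-0.242,-0.075,0.0706],5.95],
    [[-0.242,-0.075,0.0706],5.95],
    [[-0.242,-0.075,0.0706],5.95],
    [[-0.242,-0.075,0.0706],5.95],
  ],
)

```text
time_s: 8.3
tcp_pos: [0.5608, -0.0491, 0.3007]
eef_rot: [-90.0, -0.0, 98.7]
contact_force: [0.3, 0.0, -3.2]
gripper_width: 0.0119
```

```bash
python3 - <<'E'
from h import *
s=get_state(); print(s['time_s'],s['tcp_pos'],s['eef_rot'],s['contact_force'],s['gripper_width'])
c=save('wrist','w3'); np.save('pics/w3T.npy',tcpT(s))
E
```

```text
8.3 [ 0.56077696 -0.04910858  0.30068953] [-9.00043559e+01 -2.57346135e-03  9.87313472e+01] [ 0.27113875  0.03456545 -3.23635085] 0.01193343688249261
```

View pics/w3.png

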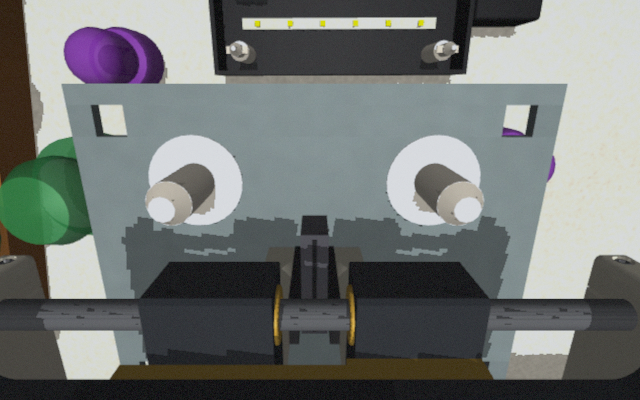

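Two pillars show past the deck edge at about (238,48) and (446,48). I'll enlarge to find their tips and measure the deck holes in the tool frame.

```bash
python3 - <<'E'
from h import *
c=dict(np.load('pics/w3.npz')); im=c['pixels']
a=cv2.resize(im[30:70,215:265],None,fx=8,fy=8,interpolation=cv2.INTER_NEAREST); b=cv2.resize(im[30:70,423:473],None,fx=8,fy=8,interpolation=cv2.INTER_NEAREST)
cv2.imwrite('pics/z3.png',np.hstack([a[:,:390],b[:,:390]]))
W=cloud(c,np.load('pics/w3T.npy'))
for u,v in [(238,48),(446,48)]:
    w=W[v-15:v+16,u-22:u+22]; print('zmax',np.nanmax(w[...,2]))
    m=w[...,2]>0.068; ys,xs=np.nonzero(m); print(xs.mean()+u-22,ys.mean()+v-15,w[m].mean(0),m.sum())
    m=(w[...,2]>0.0555)&(w[...,2]<.0595); ys,xs=np.nonzero(m); print('wing',xs.min()+u-22,xs.max()+u-22,w[m].min(0),w[m].max(0))
E
```

```text
zmax 0.07563706495821892
233.79166666666666 48.84722222222222 [ 0.64527038 -0.15207528  0.07140351] 72
wing 226 247 [ 0.6363558  -0.15662577  0.05654055] [ 0.65509527 -0.14767844  0.05948373]
zmax 0.07470804175852339
451.0 48.04545454545455 [ 0.46538437 -0.18015838  0.07147465] 66
wing 436 457 [ 0.45413285 -0.18431434  0.05559251] [ 0.47416013 -0.17509347  0.05948987]
```

View pics/z3.png

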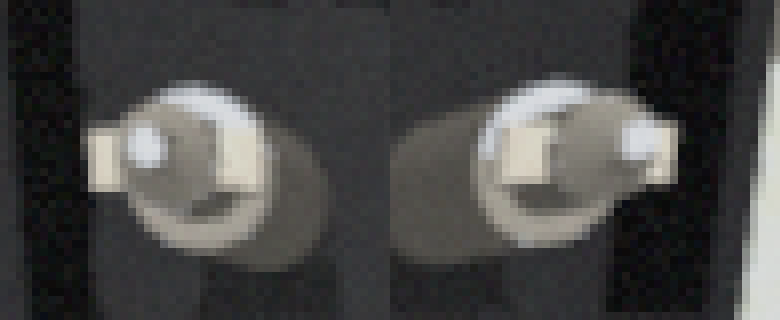

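```bash
python3 - <<'E'
from h import *
c=dict(np.load('pics/w3.npz')); im=c['pixels'];T=np.load('pics/w3T.npy')
P=ray_plane(c,[(232.9,47.8),(453.4,46.8)],0.073,T); print(P.round(4)); d=P[0]-P[1]; print(np.linalg.norm(d[:2]),np.degrees(np.arctan2(d[1],d[0])))
W=cloud(c,T)
# deck holes in w3: panel top z
w=W[90:130,200:440].reshape(-1,3); print('panel z',np.nanmedian(w[:,2]),np.nanmin(w[:,2]),np.nanmax(w[:,2]))
w=W[90:130,150:200];print(np.nanmedian(w[...,2])); w=W[90:130,440:490];print(np.nanmedian(w[...,2])); 
z=T[2,3]-.0654+0  # guess
cv2.imwrite('pics/z4.png',np.hstack([cv2.resize(im[80:150,80:145],None,fx=6,fy=6,interpolation=cv2.INTER_NEAREST),cv2.resize(im[80:150,490:555],None,fx=6,fy=6,interpolation=cv2.INTER_NEAREST)]))
E
```

```text
[[ 0.6457 -0.1527  0.073 ]
 [ 0.4642 -0.1812  0.073 ]]
0.18377257494956176 8.919073402482647
panel z 0.23152934405683115 0.2289402225605227 0.23395354587309491
0.23160767852551728
0.23141256099274707
```

View pics/z4.png

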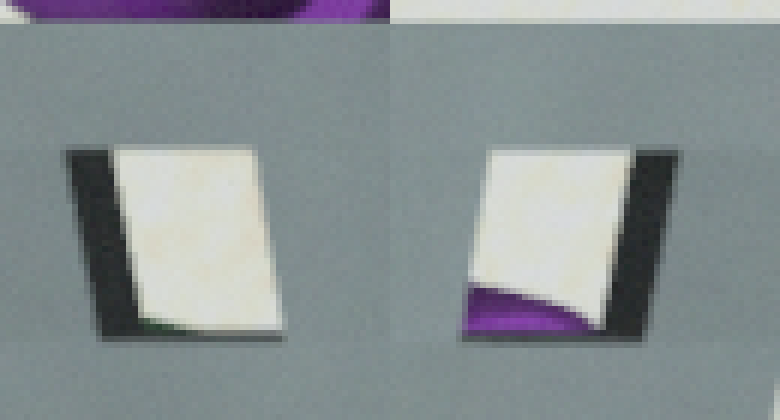

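```bash
python3 - <<'E'
from h import *
c=dict(np.load('pics/w3.npz')); T=np.load('pics/w3T.npy')
P=ray_plane(c,[(109,120.2),(519.2,120.2)],0.2315,T)
d=P[0]-P[1]; print(P,np.linalg.norm(d[:2])); a=np.arctan2(d[1],d[0]); n=np.array([-np.sin(a),np.cos(a)])
D=P[:,:2].mean(0)+.07*n; print('deck',D,np.degrees(a), 'in tool', T[:3,:3].T@(np.r_[D,.2255]-T[:3,3]))
B=np.array([[0.6457,-0.1527],[0.4642,-0.1812]]);d=B[0]-B[1]; b=np.arctan2(d[1],d[0]); n=np.array([-np.sin(b),np.cos(b)])
C=B.mean(0)-.07*n; print('base',C,np.degrees(b))
g=np.r_[C-D,0]; print('move in tool',T[:3,:3].T@g,'turn about y',-np.degrees(b-a))
E
```

```text
[[ 0.66294846 -0.10544875  0.2315    ]
 [ 0.48129758 -0.13319622  0.2315    ]] 0.18375788757407444
deck [ 0.56155301 -0.05012513] 8.684891454569351 in tool [-0.00112595  0.07518953 -0.00060702]
base [ 0.56580868 -0.23610265] 8.923988443631398
move in tool [-1.84468244e-01 -1.01119857e-05  2.40253342e-02] turn about y -0.23909698906204768
```

Request:
apply_moves(
  rows=[
    [[-0.01,0,0.0013],0],
    [[-0.03,0,0.004],0],
    [[-0.055,0,0.007],0],
    [[-0.08,0,0.0103],0],
    [[-0.105,0,0.0135],0],
    [[-0.125,0,0.016],-0.2],
    [[-0.137,0,0.0178],-0.2],
    [[-0.14,0,0.018],-0.2],
    [[-0.14,0,0.018],-0.2],
    [[-0.14,0,0.018],-0.2],
    [[-0.14,0,0.018],-0.2],
    [[-0.14,0,0.018],-0.2],
  ],
)

```text
time_s: 9.85
tcp_pos: [0.5642, -0.1902, 0.3008]
eef_rot: [-90.0, 0.0, 98.9]
contact_force: [0.4, 1.0, -2.7]
gripper_width: 0.0117
```

```bash
python3 - <<'E'
from h import *
s=get_state(); print(s['time_s'],s['tcp_pos'],s['eef_rot'],s['contact_force'],s['gripper_width'])
c=save('wrist','w4'); np.save('pics/w4T.npy',tcpT(s))
W=cloud(c,tcpT(s)); W[70:]=np.nan
m=W[...,2]>0.068; m[:, :150]=0; m[70:]=0; m=m&(W[...,2]<.08)
n,l,st,ce=cv2.connectedComponentsWithStats(m.astype('u1'))
for i in range(1,n):
    if st[i,4]>20: print(st[i],ce[i],W[l==i].mean(0))
im=c['pixels']
cv2.imwrite('pics/w4b.png',cv2.resize(im[0:100,180:520],None,fx=2.3,fy=2.3,interpolation=cv2.INTER_NEAREST))
E
```

```text
9.85 [ 0.56420253 -0.19017079  0.30076777] [-9.00112687e+01  2.78746171e-04  9.89388596e+01] [ 0.37461387  1.02698406 -2.69082418] 0.01165617782568192
[208  43  10  11  70] [212.27142857  48.21428571] [ 0.66699584 -0.29054867  0.07138259]
[425  44  10  10  74] [429.45945946  48.32432432] [ 0.48696185 -0.31863403  0.07112193]
```

View pics/w4b.png

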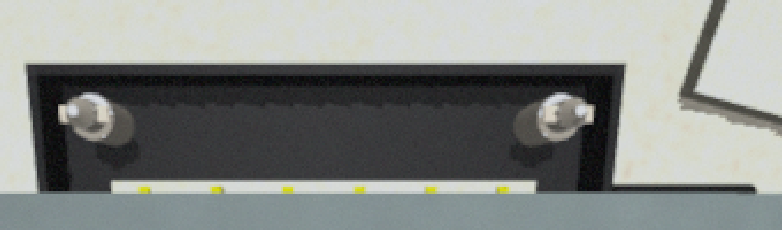

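```bash
python3 - <<'E'
from h import *
def tips(n,us):
    c=dict(np.load(f'pics/{n}.npz')); T=np.load(f'pics/{n}T.npy'); im=c['pixels'].astype(int).min(2); o=[]
    for u,v in us:
        r=im[v-5:v+6,u-5:u+6]; m=(r>185).astype('u1'); nn,l,st,ce=cv2.connectedComponentsWithStats(m)
        i=1+np.argmin([np.hypot(*(ce[k]-5)) for k in range(1,nn)]); print(st[i],ce[i]+[u-5,v-5]); o.append(ce[i]+[u-5,v-5])
    return ray_plane(c,o,.073,T)[:,:2]
A=tips('w3',[(233,48),(453,47)]); B=tips('w4',[(211,48),(432,48)])
A=np.array([[0.6457,-0.1527],[0.4642,-0.1812]]) if 0 else A
print(A,B,np.vstack([A,B]).mean(0)); 
print(np.linalg.norm(A-B,axis=1)); 
for d in (A[0]-A[1],B[0]-B[1],-(B[0]-A[0]),-(B[1]-A[1])): print(np.hypot(*d),np.degrees(np.arctan2(d[1],d[0])))
E
```

```text
[ 3  3  4  5 14] [232.64285714  47.78571429]
[ 4  3  6  5 24] [454.45833333  47.        ]
[ 3  2  5  5 16] [210.875  47.25 ]
[ 3  3  7  6 25] [433.32  47.84]
[[ 0.64593997 -0.15266653]
 [ 0.46326328 -0.18116392]] [[ 0.6677559  -0.2910421 ]
 [ 0.48440261 -0.3192503 ]] [ 0.56534044 -0.23603071]
[0.14008474 0.1396951 ]
0.18488611546964026 8.866621638571031
0.1855104620854361 8.746161156773558
0.14008473866859478 98.95935718678273
0.1396950970297167 98.70370871861567
```

Request:
apply_moves(
  rows=[
    [[-0.01,0,0.0015],0],
    [[-0.025,0,0.0035],0],
    [[-0.038,0,0.0055],0],
    [[-0.0444,0.01,0.0063],0],
    [[-0.0444,0.035,0.0063],0],
    [[-0.0444,0.06,0.0063],0],
    [[-0.0444,0.085,0.0063],0],
    [[-0.0444,0.11,0.0063],0],
    [[-0.0444,0.13,0.0063],0],
    [[-0.0444,0.14,0.0063],0],
    [[-0.0444,0.143,0.0063],0],
    [[-0.0444,0.143,0.0063],0],
    [[-0.0444,0.143,0.0063],0],
    [[-0.0444,0.143,0.0063],0],
  ],
)

```text
time_s: 11.65
tcp_pos: [0.5651, -0.2354, 0.1583]
eef_rot: [-90.1, 0.0, 98.9]
contact_force: [0.5, 0.0, -3.4]
gripper_width: 0.0114
```

```bash
python3 - <<'E'
from h import *
s=get_state(); print(s['time_s'],s['tcp_pos'],s['eef_rot'],s['contact_force'],s['moment'],s['gripper_width'])
c=save('wrist','w5'); np.save('pics/w5T.npy',tcpT(s)); save('top','t5'); save('scene','s5')
E
```

```text
11.65 [ 0.56507059 -0.23541376  0.1583202 ] [-9.00611436e+01  1.75953090e-02  9.89103780e+01] [ 0.47394439  0.01317525 -3.41665502] [ 0.01395192  0.09683514 -0.01679748] 0.011429561614247753
```

View pics/w5.png

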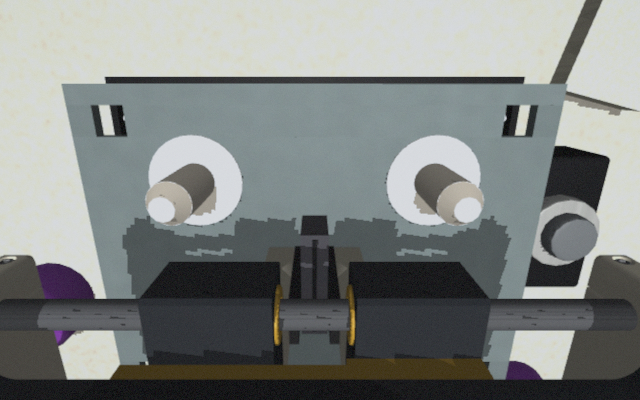

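```bash
python3 - <<'E'
from h import *
im=cv2.imread('pics/w5.png')
cv2.imwrite('pics/z5.png',np.hstack([cv2.resize(im[80:150,80:145],None,fx=6,fy=6,interpolation=cv2.INTER_NEAREST),cv2.resize(im[80:150,490:555],None,fx=6,fy=6,interpolation=cv2.INTER_NEAREST)]))
E
```

```text
(no output)
```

View pics/z5.png

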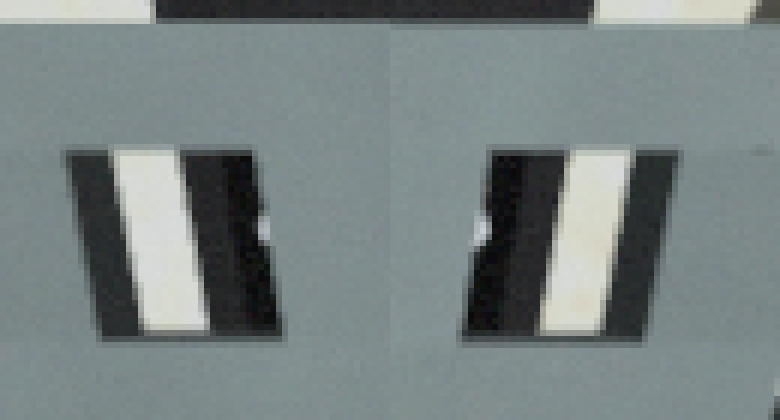

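The pillar tips show symmetrically at the inner edges of both holes, as the viewing angle predicts. I'll lower slowly.

Request:
apply_moves(
  rows=[
    [[0,0.003,0],0],
    [[0,0.006,0],0],
    [[0,0.009,0],0],
    [[0,0.012,0],0],
    [[0,0.015,0],0],
    [[0,0.018,0],0],
    [[0,0.02,0],0],
    [[0,0.0205,0],0],
    [[0,0.0205,0],0],
    [[0,0.0205,0],0],
  ],
)

```text
time_s: 13.05
tcp_pos: [0.5648, -0.2354, 0.1373]
eef_rot: [-90.0, 0.0, 98.9]
contact_force: [-0.3, 0.4, -4.6]
gripper_width: 0.0119
```

```bash
python3 - <<'E'
from h import *
s=get_state(); print(s['time_s'],s['tcp_pos'],s['eef_rot'],s['contact_force'],s['moment'],s['gripper_width'])
c=save('wrist','w6'); im=c['pixels']; W=cloud(c,tcpT(s)); w=W[90:130,150:480,2]; print(np.nanmedian(w),np.nanmedian(w[:,:50]),np.nanmedian(w[:,-50:]))
cv2.imwrite('pics/z6.png',np.hstack([cv2.resize(im[80:150,80:145],None,fx=6,fy=6,interpolation=cv2.INTER_NEAREST),cv2.resize(im[80:150,490:555],None,fx=6,fy=6,interpolation=cv2.INTER_NEAREST)]))
E
```

```text
13.05 [ 0.56484779 -0.23541328  0.13728398] [-9.00123974e+01  4.12694849e-03  9.89054826e+01] [-0.31673551  0.37650983 -4.6040913 ] [0.06398812 0.1264557  0.0157334 ] 0.011865315706521508
0.06810085754024334 0.0681533391856755 0.06802426662538752
```

View pics/z6.png

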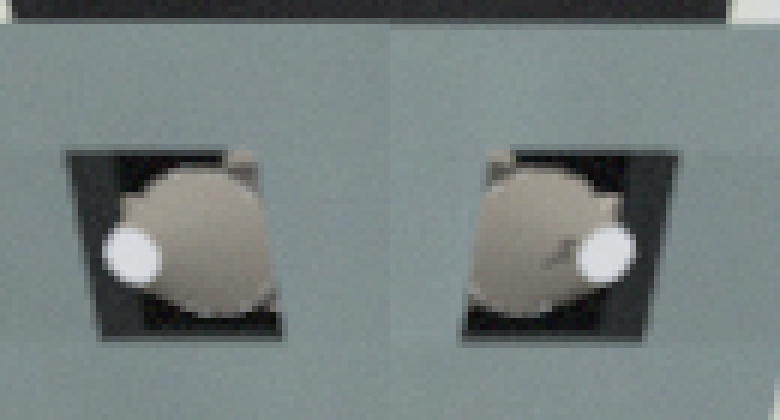

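The pillars are through the holes and the deck is nearly on the wings. I'll lower 1 mm, release and rise.

Request:
apply_moves(
  rows=[
    [[0,0.001,0],0],
    [[0,0.001,0],0],
    [[0,0.001,0],0],
  ],
)

```text
time_s: 13.48
tcp_pos: [0.5649, -0.2354, 0.1363]
eef_rot: [-90.0, 0.0, 98.9]
contact_force: [0.6, 0.7, -2.2]
gripper_width: 0.0117
```

Request:
apply_moves(
  rows=[
    [[0,0,0],0],
    [[0,0,0],0],
    [[0,0,0],0],
    [[0,0,0],0],
    [[0,-0.01,0],0],
    [[0,-0.03,0],0],
    [[0,-0.06,0],0],
    [[0,-0.1,0],0],
    [[0,-0.14,0],0],
    [[0,-0.15,0],0],
    [[0,-0.15,0],0],
    [[0,-0.15,0],0],
    [[0,-0.15,0],0],
  ],
  gripper=0.35,
)

```text
time_s: 15.1
tcp_pos: [0.5644, -0.2353, 0.2849]
eef_rot: [-89.9, -0.0, 98.9]
contact_force: [0.7, -0.4, 0.1]
gripper_width: 0.0306
```

```bash
python3 - <<'E'
from h import *
s=get_state(); print(s['time_s'],s['tcp_pos'],s['eef_rot'],s['contact_force'],s['moment'],s['gripper_width'])
c=save('wrist','w7'); T=tcpT(s); np.save('pics/w7T.npy',T)
E
```

```text
15.1 [ 0.56436675 -0.23531306  0.28486599] [-8.98815908e+01 -3.97522036e-02  9.88983323e+01] [ 0.73387175 -0.40973111  0.08552482] [-0.00966503  0.10196089 -0.03502678] 0.030575635577206925
```

View pics/w7.png

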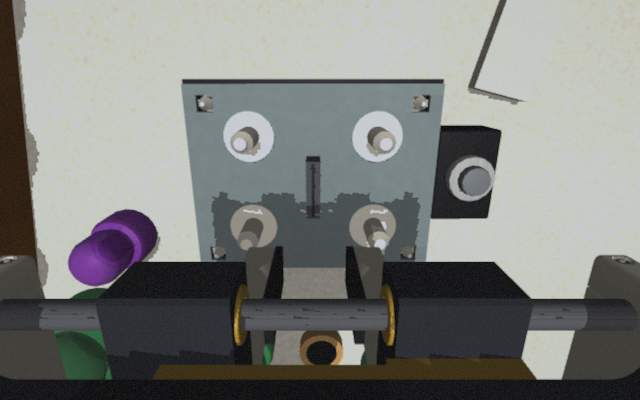

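The deck rests level on all four pillars. Now I'll press with closed fingers. The first corner is tool (-0.047, +0.0914), and I'll stop just above it.

Request:
apply_moves(
  rows=[
    [[-0.02,0,0.03],0],
    [[-0.047,0,0.06],0],
    [[-0.047,0.02,0.0914],0],
    [[-0.047,0.05,0.0914],0],
    [[-0.047,0.08,0.0914],0],
    [[-0.047,0.11,0.0914],0],
    [[-0.047,0.13,0.0914],0],
    [[-0.047,0.14,0.0914],0],
    [[-0.047,0.145,0.0914],0],
    [[-0.047,0.145,0.0914],0],
    [[-0.047,0.145,0.0914],0],
  ],
  gripper=0,
  grip_force=20,
)

```text
time_s: 16.52
tcp_pos: [0.4822, -0.2961, 0.1419]
eef_rot: [-90.1, 0.0, 98.9]
contact_force: [-0.4, -0.1, 0.0]
gripper_width: 0.0003
```

```bash
python3 - <<'E'
from h import *
s=get_state(); print(s['time_s'],s['tcp_pos'],s['tcp_pos'][2]-nose_length,s['eef_rot'],s['contact_force'],s['moment'],s['gripper_width'])
c=save('wrist','w8');c=save('scene','s8')
E
```

```text
16.525 [ 0.48218901 -0.2961048   0.14192504] 0.07632504231672545 [-9.00659295e+01  3.37816147e-02  9.89133027e+01] [-0.35595706 -0.06926891  0.00539171] [0.02898064 0.02598327 0.0315458 ] 0.00034126654450597753
```

View pics/w8.png

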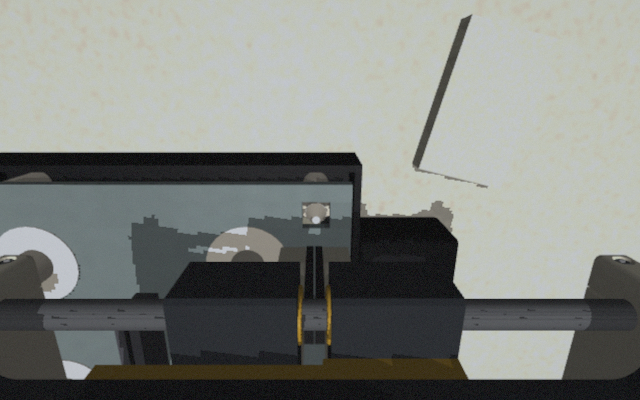

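The fingers are in line with the corner pillar, seen at (316,213). First press, about 4 mm past contact.

Request:
apply_moves(
  rows=[
    [[0,0.005,0],0],
    [[0,0.008,0],0],
    [[0,0.0095,0],0],
    [[0,0.0105,0],0],
    [[0,0.0115,0],0],
    [[0,0.0125,0],0],
    [[0,0.0135,0],0],
    [[0,0.0135,0],0],
    [[0,0.0135,0],0],
  ],
)

```text
time_s: 17.75
tcp_pos: [0.4817, -0.2961, 0.1276]
eef_rot: [-90.0, 0.0, 98.9]
contact_force: [-0.8, -2.0, 1.7]
gripper_width: 0.0003
```

Request:
apply_moves(
  rows=[
    [[0,-0.006,0],0],
    [[0,-0.012,0],0],
    [[0.03,-0.012,0],0],
    [[0.065,-0.012,0],0],
    [[0.092,-0.012,0],0],
    [[0.092,-0.012,0],0],
    [[0.092,-0.007,0],0],
    [[0.092,-0.005,0],0],
    [[0.092,-0.004,0],0],
    [[0.092,-0.003,0],0],
    [[0.092,-0.002,0],0],
    [[0.092,-0.001,0],0],
    [[0.092,0,0],0],
    [[0.092,0,0],0],
    [[0.092,0,0],0],
  ],
)

```text
time_s: 19.62
tcp_pos: [0.4675, -0.2051, 0.1275]
eef_rot: [-90.0, -0.0, 98.9]
contact_force: [0.4, 0.2, -0.5]
gripper_width: 0.0003
```

```bash
python3 - <<'E'
from h import *
s=get_state(); print(s['time_s'],s['tcp_pos'],s['tcp_pos'][2]-nose_length,s['eef_rot'],s['contact_force'])
c=save('wrist','w9'); W=cloud(c,tcpT(s))
E
```

```text
19.625 [ 0.46749312 -0.20508573  0.12749556] 0.06189555712022511 [-8.99912493e+01 -6.77449835e-03  9.88961313e+01] [ 0.38999789  0.22794565 -0.54106114]
```

View pics/w9.png

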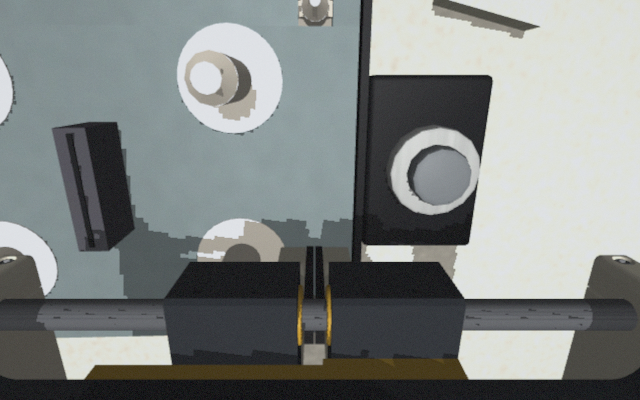

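No force shows here. I'll read the deck's plane from depth.

```bash
cat >> h.py <<'E'
def deckplane(c,T,ctr=(0.5658,-0.2358),yaw=8.85):
    "heights of deck top in base frame by robust plane fit to grey panel"
    W=cloud(c,T).reshape(-1,3); hsv=cv2.cvtColor(c['pixels'],cv2.COLOR_BGR2HSV).reshape(-1,3)
    a=np.radians(yaw); R=np.array([[np.cos(a),np.sin(a)],[-np.sin(a),np.cos(a)]])
    L=(W[:,:2]-np.array(ctr))@R.T
    m=(hsv[:,0]>80)&(hsv[:,0]<110)&(hsv[:,1]>25)&(abs(L[:,0])<.112)&(abs(L[:,1])<.09)&(W[:,2]>.045)&(W[:,2]<.08)
    A=np.c_[L[m],np.ones(m.sum())]; z=W[m,2]
    for _ in range(6):
        p=np.linalg.lstsq(A,z,rcond=None)[0]; k=abs(A@p-z)<.0025; A,z=A[k],z[k]
    f=lambda x,y:round(float(p@[x,y,1])*1000,1)
    print('deck top mm at pillars ++,+-,-+,--:',f(.092,.07),f(.092,-.07),f(-.092,.07),f(-.092,-.07),'tilt deg',round(np.degrees(np.hypot(p[0],p[1])),2),'n',len(z),'span',np.ptp(A[:,:2],axis=0).round(3))
E
python3 - <<'E'
from h import *
for n in ['w7']: 
    deckplane(dict(np.load(f'pics/{n}.npz')),np.load(f'pics/{n}T.npy'))
s=get_state(); c=save('wrist','w9b'); deckplane(c,tcpT(s))
E
```

```text
deck top mm at pillars ++,+-,-+,--: 67.1 67.0 67.0 66.9 tilt deg 0.05 n 18394 span [0.219 0.17 ]
deck top mm at pillars ++,+-,-+,--: 67.6 66.7 61.8 60.9 tilt deg 1.85 n 41259 span [0.164 0.159]
```

The plane fit works: the -x side is down about 5.5 mm, with a 1.85° tilt. Next, the +x side, rising over the pins.

Request:
apply_moves(
  rows=[
    [[0,-0.02,0],0],
    [[0,-0.055,0],0],
    [[0,-0.06,-0.03],0],
    [[0,-0.06,-0.08],0],
    [[0,-0.06,-0.13],0],
    [[0,-0.06,-0.17],0],
    [[0,-0.055,-0.183],0],
    [[0,-0.035,-0.183],0],
    [[0,-0.02,-0.183],0],
    [[0,-0.012,-0.183],0],
    [[0,-0.007,-0.183],0],
    [[0,-0.005,-0.183],0],
    [[0,-0.004,-0.183],0],
    [[0,-0.003,-0.183],0],
    [[0,-0.002,-0.183],0],
    [[0,-0.001,-0.183],0],
    [[0,0,-0.183],0],
    [[0,0,-0.183],0],
  ],
)

```text
time_s: 21.98
tcp_pos: [0.6485, -0.1769, 0.1284]
eef_rot: [-90.1, 0.0, 98.9]
contact_force: [-0.5, -1.0, -0.4]
gripper_width: 0.0005
```

```bash
python3 - <<'E'
from h import *
s=get_state(); c=save('wrist','w10'); deckplane(c,tcpT(s)); print(s['tcp_pos'],s['contact_force'])
E
```

```text
deck top mm at pillars ++,+-,-+,--: 61.4 67.2 55.4 61.2 tilt deg 3.01 n 37963 span [0.179 0.141]
[ 0.64853286 -0.17690126  0.12843275] [-0.47110168 -0.95916418 -0.367331  ]
```

Request:
apply_moves(
  rows=[
    [[0,-0.008,0],0],
    [[0,-0.016,0],0],
    [[-0.03,-0.016,0],0],
    [[-0.065,-0.016,0],0],
    [[-0.092,-0.016,0],0],
    [[-0.092,-0.014,0],0],
    [[-0.092,-0.01,0],0],
    [[-0.092,-0.007,0],0],
    [[-0.092,-0.005,0],0],
    [[-0.092,-0.004,0],0],
    [[-0.092,-0.003,0],0],
    [[-0.092,-0.002,0],0],
    [[-0.092,-0.001,0],0],
    [[-0.092,0,0],0],
    [[-0.092,0,0],0],
  ],
)

```text
time_s: 23.9
tcp_pos: [0.6628, -0.2677, 0.1281]
eef_rot: [-90.1, 0.0, 98.9]
contact_force: [1.8, -0.5, 0.3]
gripper_width: 0.0003
```

```bash
python3 - <<'E'
from h import *
s=get_state(); c=save('wrist','w11'); deckplane(c,tcpT(s)); print(s['tcp_pos'],s['contact_force'])
E
```

```text
deck top mm at pillars ++,+-,-+,--: 56.1 63.3 53.0 60.1 tilt deg 3.09 n 16803 span [0.179 0.119]
[ 0.66282801 -0.26770087  0.12805481] [ 1.76077944 -0.50268334  0.34285316]
```

Request:
apply_moves(
  rows=[
    [[0,0.001,0],0],
    [[0,0.002,0],0],
    [[0,0.003,0],0],
    [[0,0.003,0],0],
  ],
)

```text
time_s: 24.45
tcp_pos: [0.6625, -0.2677, 0.1244]
eef_rot: [-90.0, -0.0, 98.9]
contact_force: [-0.0, 0.6, 0.9]
gripper_width: 0.0007
```

```bash
python3 - <<'E'
from h import *
s=get_state(); c=save('wrist','w12'); deckplane(c,tcpT(s)); print(s['tcp_pos'],s['contact_force'])
E
```

```text
deck top mm at pillars ++,+-,-+,--: 53.1 59.4 53.0 59.3 tilt deg 2.59 n 14656 span [0.178 0.117]
[ 0.66247034 -0.26765383  0.12444704] [-0.03642842  0.64702593  0.92619047]
```

View pics/w12.png

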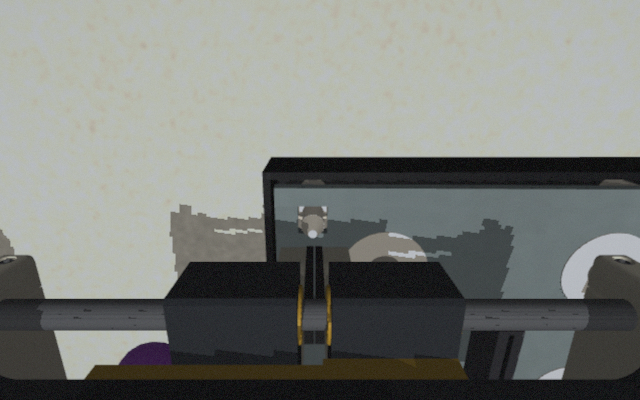

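Request:
apply_moves(
  rows=[
    [[0,-0.02,0],0],
    [[0,-0.055,0],0],
    [[0,-0.06,0.03],0],
    [[0,-0.06,0.08],0],
    [[0,-0.06,0.13],0],
    [[0,-0.06,0.17],0],
    [[0,-0.055,0.183],0],
    [[0,-0.035,0.183],0],
    [[0,-0.02,0.183],0],
    [[0,-0.01,0.183],0],
    [[0,-0.004,0.183],0],
    [[0,-0.001,0.183],0],
    [[0,0.001,0.183],0],
    [[0,0.002,0.183],0],
    [[0,0.003,0.183],0],
    [[0,0.004,0.183],0],
    [[0,0.004,0.183],0],
  ],
)

```text
time_s: 26.62
tcp_pos: [0.4817, -0.2959, 0.1206]
eef_rot: [-90.0, -0.0, 98.9]
contact_force: [-0.6, 0.5, 0.2]
gripper_width: 0.0007
```

```bash
python3 - <<'E'
from h import *
s=get_state(); c=save('wrist','w13'); deckplane(c,tcpT(s)); print(s['tcp_pos'],s['contact_force'])
E
```

```text
deck top mm at pillars ++,+-,-+,--: 52.8 52.5 52.7 52.5 tilt deg 0.11 n 15476 span [0.173 0.113]
[ 0.48167818 -0.29594476  0.1205607 ] [-0.57241722  0.54561919  0.2365771 ]
```

All four corners are near home (52 mm). I'll press each one firmly to seat it.

Request:
apply_moves(
  rows=[
    [[0,0.001,0],0],
    [[0,0.002,0],0],
    [[0,0.003,0],0],
    [[0,0.0035,0],0],
    [[0,0.004,0],0],
    [[0,0.0042,0],0],
    [[0,0.0042,0],0],
    [[0,0.0042,0],0],
  ],
)

```text
time_s: 27.68
tcp_pos: [0.4818, -0.296, 0.1177]
eef_rot: [-90.0, 0.0, 98.9]
contact_force: [-3.7, 3.5, 12.9]
gripper_width: 0.0006
```

```bash
python3 - <<'E'
from h import *
s=get_state(); c=save('wrist','w14'); deckplane(c,tcpT(s)); print(s['tcp_pos'],s['contact_force'])
E
```

```text
deck top mm at pillars ++,+-,-+,--: 52.9 52.5 52.7 52.3 tilt deg 0.18 n 15358 span [0.17  0.113]
[ 0.48177235 -0.2959984   0.11771007] [-3.68237802  3.45350208 12.90303327]
```

Solid stop at 52.1 mm with 13 N. Now the other three.

Request:
apply_moves(
  rows=[
    [[0,-0.01,0],0],
    [[0,-0.012,0],0],
    [[0.03,-0.012,0],0],
    [[0.065,-0.012,0],0],
    [[0.092,-0.012,0],0],
    [[0.092,-0.007,0],0],
    [[0.092,-0.004,0],0],
    [[0.092,-0.002,0],0],
    [[0.092,-0.001,0],0],
    [[0.092,0,0],0],
    [[0.092,0.0002,0],0],
    [[0.092,0.0002,0],0],
  ],
)

```text
time_s: 29.22
tcp_pos: [0.4676, -0.2056, 0.1176]
eef_rot: [-90.0, 0.0, 98.9]
contact_force: [-6.0, 3.5, 18.3]
gripper_width: 0.0001
```

Request:
apply_moves(
  rows=[
    [[0,-0.02,0],0],
    [[0,-0.055,0],0],
    [[0,-0.06,-0.03],0],
    [[0,-0.06,-0.08],0],
    [[0,-0.06,-0.13],0],
    [[0,-0.06,-0.17],0],
    [[0,-0.055,-0.183],0],
    [[0,-0.035,-0.183],0],
    [[0,-0.02,-0.183],0],
    [[0,-0.01,-0.183],0],
    [[0,-0.005,-0.183],0],
    [[0,-0.003,-0.183],0],
    [[0,-0.002,-0.183],0],
    [[0,-0.001,-0.183],0],
    [[0,0,-0.183],0],
    [[0,0.0005,-0.183],0],
    [[0,0.0005,-0.183],0],
  ],
)

```text
time_s: 31.35
tcp_pos: [0.6486, -0.1768, 0.1178]
eef_rot: [-90.1, 0.0, 98.9]
contact_force: [-4.9, 1.5, 10.4]
gripper_width: 0.0004
```

Request:
apply_moves(
  rows=[
    [[0,-0.01,0],0],
    [[0,-0.012,0],0],
    [[-0.03,-0.012,0],0],
    [[-0.065,-0.012,0],0],
    [[-0.092,-0.012,0],0],
    [[-0.092,-0.007,0],0],
    [[-0.092,-0.004,0],0],
    [[-0.092,-0.002,0],0],
    [[-0.092,-0.001,0],0],
    [[-0.092,0,0],0],
    [[-0.092,0,0],0],
    [[-0.092,0,0],0],
  ],
)

```text
time_s: 32.85
tcp_pos: [0.6623, -0.2669, 0.1178]
eef_rot: [-90.0, 0.0, 99.0]
contact_force: [-6.6, 2.0, 12.5]
gripper_width: 0.0005
```

```bash
python3 - <<'E'
from h import *
s=get_state(); c=save('wrist','w15'); deckplane(c,tcpT(s)); print(s['tcp_pos'],s['contact_force'])
E
```

```text
deck top mm at pillars ++,+-,-+,--: 53.1 52.4 53.1 52.4 tilt deg 0.29 n 16000 span [0.177 0.112]
[ 0.66227588 -0.26690297  0.11782252] [-6.55750474  2.00586607 12.49962331]
```

All four corners stop solidly at 52 mm under more than 10 N. I'll rise and check the deck, the pins and the table.

Request:
apply_moves(
  rows=[
    [[0,-0.03,0],0],
    [[0,-0.08,0],0],
    [[0.01,-0.12,0.03],0],
    [[0.03,-0.16,0.06],0],
    [[0.02,-0.2,0.09],0],
    [[0,-0.2,0.092],0],
    [[0,-0.2,0.092],0],
    [[0,-0.2,0.092],0],
    [[0,-0.2,0.092],0],
    [[0,-0.2,0.092],0],
  ],
  gripper=1,
)

```text
time_s: 34.15
tcp_pos: [0.5719, -0.2815, 0.3151]
eef_rot: [-89.9, -0.0, 98.9]
contact_force: [0.1, -0.4, 0.9]
gripper_width: 0.087
```

```bash
python3 - <<'E'
from h import *
s=get_state(); c=save('wrist','w16'); np.save('pics/w16T.npy',tcpT(s)); deckplane(c,tcpT(s)); print(s['time_s'],s['tcp_pos'],s['contact_force']); save('top','t16'); save('scene','s16')
E
```

```text
deck top mm at pillars ++,+-,-+,--: 52.7 52.6 52.6 52.5 tilt deg 0.05 n 13160 span [0.221 0.172]
34.15 [ 0.57185837 -0.28147668  0.31507987] [ 0.05429054 -0.35871169  0.88253856]
```

View pics/w16.png

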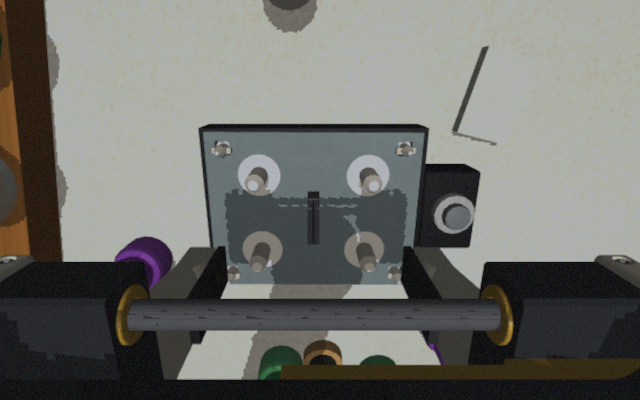

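View pics/t16.png

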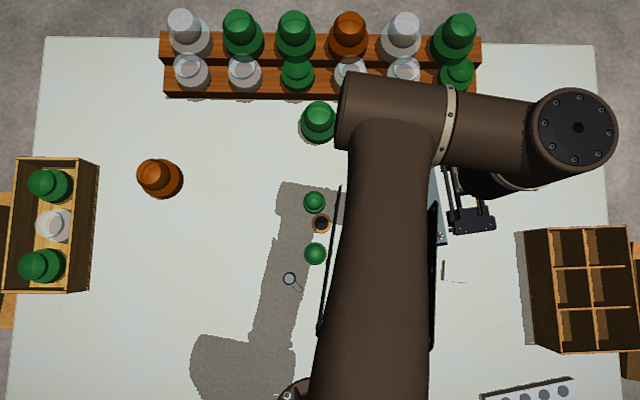

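View pics/s16.png

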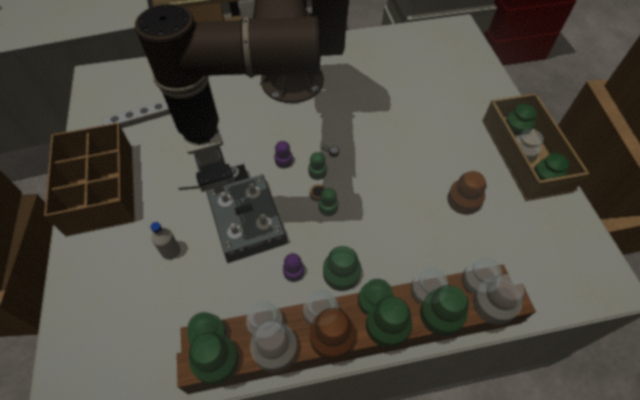

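The deck is home (52.6 mm at each corner, level). The far green insulator was knocked: it is now at top pixel (313,201), next to the tape. I'll measure the pins and both insulators.

```bash
python3 - <<'E'
from h import *
c=dict(np.load('pics/w16.npz')); T=np.load('pics/w16T.npy'); im=c['pixels']; W=cloud(c,T)
a=np.radians(8.85); R=np.array([[np.cos(a),-np.sin(a)],[np.sin(a),np.cos(a)]])
for x,y in [(.056,.042),(.056,-.042),(-.056,.042),(-.056,-.042)]: print('model',(x,y),np.array([.5658,-.2358])+R@[x,y])
m=((W[...,2]>.0885)&(W[...,2]<.097)).astype('u1'); m[:, :230]=0; m[:,400:]=0
n,l,st,ce=cv2.connectedComponentsWithStats(m)
for i in range(1,n):
    if st[i,4]>20: print(ce[i],st[i,4],W[l==i].mean(0), ray_plane(c,[ce[i]],.092,T)[0])
cv2.imwrite('pics/z16.png',cv2.resize(im[120:290,190:440],None,fx=3,fy=3,interpolation=cv2.INTER_CUBIC))
t=dict(np.load('pics/t16.npz')); hsv=cv2.cvtColor(t['pixels'],cv2.COLOR_BGR2HSV); Wt=cloud(t)
m=cv2.inRange(hsv,(45,80,30),(85,255,255)); m[:180]=0; n,l,st,ce=cv2.connectedComponentsWithStats(m)
for i in range(1,n):
    if st[i,4]>40:
        p=Wt[l==i]; q=p[(p[:,2]>.05)&(p[:,2]<.1)]
        if len(q): print(ce[i],st[i,4],q.min(0).round(3),q.max(0).round(3),q[q[:,2]>.08].mean(0).round(4))
print(np.nanmean(Wt[216:230,313:328].reshape(-1,3),0))
E
```

```text
model (0.056, 0.042) [ 0.61467167 -0.18568453]
model (0.056, -0.042) [ 0.62759492 -0.26868447]
model (-0.056, 0.042) [ 0.50400508 -0.20291553]
model (-0.056, -0.042) [ 0.51692833 -0.28591547]
[252.67428571 184.4       ] 175 [ 0.628075   -0.27082744  0.09156948] [ 0.62802139 -0.27096453  0.092     ]
[372.69662921 184.82022472] 178 [ 0.51824187 -0.28754222  0.09147776] [ 0.51835235 -0.28768076  0.092     ]
[256.81756757 264.84459459] 148 [ 0.61556985 -0.18836149  0.09139098] [ 0.61551583 -0.18870787  0.092     ]
[367.82269504 265.29787234] 141 [ 0.50592495 -0.20502503  0.09152286] [ 0.50604258 -0.20527189  0.092     ]
[ 49.47182176 188.94626474] 763 [0.563 0.658 0.05 ] [0.62  0.762 0.1  ] [0.5898 0.693  0.0946]
[313.76358696 201.99728261] 368 [ 0.55  -0.012  0.05 ] [0.596 0.034 0.09 ] [0.5735 0.0113 0.085 ]
[314.74594595 253.37837838] 370 [ 0.414 -0.016  0.07 ] [0.46  0.029 0.092] [0.4369 0.0062 0.085 ]
[ 40.85104603 265.66861925] 1195 [0.355 0.659 0.05 ] [0.439 0.764 0.1  ] [0.3977 0.6932 0.0945]
[ 0.51893383 -0.005269    0.01915748]
```

View pics/z16.png

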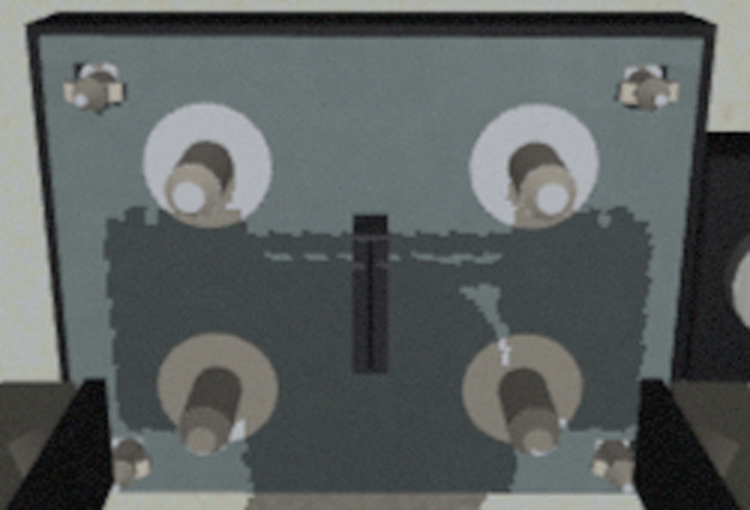

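The wings have sprung out over the deck at all four holes. Now over the knocked insulator at about (0.573, 0.011) for a close look.

Request:
apply_moves(
  rows=[
    [[0.04,0,-0.006],0],
    [[0.09,0,-0.014],0],
    [[0.14,0,-0.022],0],
    [[0.19,0,-0.03],0],
    [[0.24,0,-0.038],0],
    [[0.275,0,-0.044],0],
    [[0.289,0,-0.046],0],
    [[0.289,0,-0.046],0],
    [[0.289,0,-0.046],0],
    [[0.289,0,-0.046],0],
    [[0.289,0,-0.046],0],
  ],
)

```text
time_s: 35.67
tcp_pos: [0.5724, 0.01, 0.3157]
eef_rot: [-90.0, 0.0, 98.8]
contact_force: [0.4, -0.5, 0.5]
gripper_width: 0.0873
```

```bash
cat >> h.py <<'E'
def insfit(c,T,near,hue=((45,60,20),(85,255,255))):
    W=cloud(c,T); hsv=cv2.cvtColor(c['pixels'],cv2.COLOR_BGR2HSV); m=cv2.inRange(hsv,*hue)>0
    m&=np.hypot(W[...,0]-near[0],W[...,1]-near[1])<.06
    p=W[m]; p=p[np.isfinite(p[:,2])]; zm=np.percentile(p[:,2],99.5); 
    out=[]
    from scipy.optimize import least_squares
    for r,lo,hi in [(.024,.048,.072),(.03,.008,.034)]:
        o=near[2] if len(near)>2 else 0
        q=p[(p[:,2]-o>lo)&(p[:,2]-o<hi)]
        if len(q)<20: continue
        f=least_squares(lambda x:np.hypot(q[:,0]-x[0],q[:,1]-x[1])-r,near[:2],loss='soft_l1',f_scale=.001)
        print('r',r,'n',len(q),'ctr',f.x.round(4),'rms',np.sqrt(np.mean(f.fun**2)).round(4))
        out.append(f.x)
    print('ztop',zm.round(4)); return out
E
python3 - <<'E'
from h import *
s=get_state(); T=tcpT(s); c=save('wrist','w17'); print(s['time_s'],s['tcp_pos'],s['eef_rot'])
o=insfit(c,T,(0.573,0.011)); 
print([towtool(s,np.r_[x,0.107]) for x in o])
E
```

```text
35.675 [0.57237557 0.00998379 0.31573298] [-8.99955068e+01  1.54085605e-03  9.88413987e+01]
r 0.024 n 176 ctr [0.5734 0.0113] rms 0.0002
r 0.03 n 255 ctr [0.5736 0.0118] rms 0.0007
ztop 0.3546
[array([ 0.00117157,  0.20873285, -0.00128424]), array([ 0.0016609 ,  0.20873282, -0.00148812])]
```

View pics/w17.png

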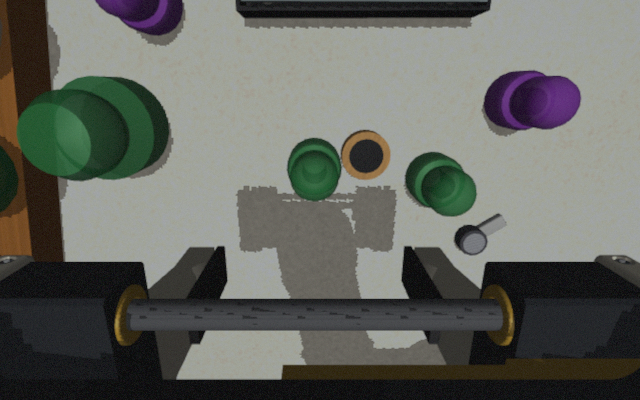

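Small green insulator at (315,170), untouched tape beside it at (366,155), the second one at (445,185); purple ones are left alone. The fit gives its centre as (0.5735, 0.0115). I'll lower with the jaws fully open.

Request:
apply_moves(
  rows=[
    [[0.0013,0.04,-0.0014],0],
    [[0.0013,0.08,-0.0014],0],
    [[0.0013,0.12,-0.0014],0],
    [[0.0013,0.15,-0.0014],0],
    [[0.0013,0.175,-0.0014],0],
    [[0.0013,0.195,-0.0014],0],
    [[0.0013,0.205,-0.0014],0],
    [[0.0013,0.2085,-0.0014],0],
    [[0.0013,0.2085,-0.0014],0],
    [[0.0013,0.2085,-0.0014],0],
  ],
)

```text
time_s: 36.98
tcp_pos: [0.574, 0.0123, 0.1081]
eef_rot: [-90.1, -0.0, 98.9]
contact_force: [-0.1, -0.4, -0.1]
gripper_width: 0.0875
```

Request:
apply_moves(
  rows=[
    [[0,0,0],0],
    [[0,0,0],0],
    [[0,0,0],0],
    [[0,0,0],0],
    [[0,0,0],0],
    [[0,0,0],0],
    [[0,0,0],0],
    [[0,0,0],0],
  ],
  gripper=0.4,
  grip_force=10,
)

```text
time_s: 37.98
tcp_pos: [0.5733, 0.0122, 0.1072]
eef_rot: [-90.0, 0.0, 98.9]
contact_force: [-1.4, -0.2, 2.0]
gripper_width: 0.0474
```

Request:
apply_moves(
  rows=[
    [[0,-0.003,0],0],
    [[0,-0.01,0],0],
    [[0,-0.02,0],0],
    [[0,-0.035,0],0],
    [[0,-0.055,0],0],
    [[0,-0.075,0],0],
    [[0,-0.095,0],0],
    [[0,-0.11,0],0],
    [[0,-0.118,0],0],
    [[0,-0.12,0],0],
    [[0,-0.12,0],0],
    [[0,-0.12,0],0],
  ],
)

```text
time_s: 39.48
tcp_pos: [0.5733, 0.0122, 0.2265]
eef_rot: [-89.9, 0.0, 98.9]
contact_force: [0.9, 0.3, -2.2]
gripper_width: 0.0479
```

```bash
python3 - <<'E'
from h import *
s=get_state(); T=tcpT(s); c=save('wrist','w18'); print(s['time_s'],s['tcp_pos'],s['eef_rot'],s['contact_force'],s['gripper_width'])
z=s['tcp_pos'][2]-.107; o=insfit(c,T,(*s['tcp_pos'][:2],z))
R=T[:3,:3]
print('tool offset',[R.T@(np.r_[x,0]-np.r_[s['tcp_pos'][:2],0]) for x in o])
print('to pin', towtool(s,[0.6281,-0.2697,s['tcp_pos'][2]]))
E
```

```text
39.475 [0.57325994 0.01217797 0.22653115] [-8.99246185e+01  7.96379483e-03  9.88982148e+01] [ 0.89503939  0.2895597  -2.21527514] 0.04791354664256797
r 0.024 n 2114 ctr [0.5741 0.0111] rms 0.0004
r 0.03 n 1761 ctr [0.574  0.0115] rms 0.0007
ztop 0.2645
tool offset [array([-1.22677743e-03, -7.13389466e-07, -6.71836156e-04]), array([-7.93579934e-04, -7.76177675e-07, -6.73794202e-04])]
to pin [-2.86968112e-01  2.59682715e-05 -1.05793172e-02]
```

View pics/w18.png

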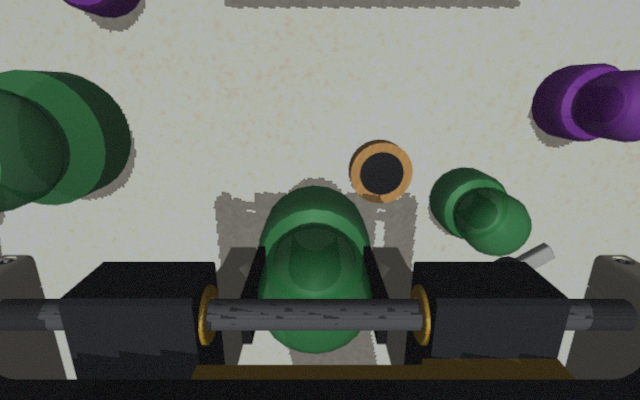

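It is held upright. I'll carry it to the +x, -y pin.

Request:
apply_moves(
  rows=[
    [[-0.01,-0.01,0],0],
    [[-0.03,-0.02,-0.001],0],
    [[-0.055,-0.02,-0.002],0],
    [[-0.08,-0.02,-0.003],0],
    [[-0.105,-0.02,-0.004],0],
    [[-0.13,-0.02,-0.005],0],
    [[-0.155,-0.02,-0.006],0],
    [[-0.18,-0.02,-0.007],0],
    [[-0.205,-0.02,-0.008],0],
    [[-0.23,-0.02,-0.008],0],
    [[-0.255,-0.02,-0.009],0],
    [[-0.273,-0.02,-0.01],0],
    [[-0.283,-0.02,-0.01],0],
    [[-0.286,-0.02,-0.01],0],
    [[-0.286,-0.02,-0.01],0],
    [[-0.286,-0.02,-0.01],0],
    [[-0.286,-0.02,-0.01],0],
  ],
)

```text
time_s: 41.65
tcp_pos: [0.6278, -0.2682, 0.2474]
eef_rot: [-90.0, 0.0, 99.0]
contact_force: [0.2, -0.3, -2.7]
gripper_width: 0.0478
```

```bash
python3 - <<'E'
from h import *
s=get_state(); T=tcpT(s); c=save('wrist','w19'); print(s['time_s'],s['tcp_pos'],s['eef_rot'],s['contact_force'],s['gripper_width'])
z=s['tcp_pos'][2]-.107; o=insfit(c,T,(*s['tcp_pos'][:2],z)); print(z)
print('residual to pin tool',[towtool(s,np.r_[0.6281,-0.2697,0])-towtool(s,np.r_[x,0]) for x in o])
save('scene','s19')
E
```

```text
41.65 [ 0.62779986 -0.26817082  0.24742431] [-9.00122653e+01  3.78099808e-04  9.89508481e+01] [ 0.23673422 -0.26536835 -2.70026891] 0.04777394759150885
r 0.024 n 2130 ctr [ 0.6287 -0.2692] rms 0.0004
r 0.03 n 1763 ctr [ 0.6287 -0.2688] rms 0.0006
ztop 0.2853
0.14042431432975466
residual to pin tool [array([-3.72901054e-04, -1.49183646e-07,  7.08385288e-04]), array([-8.02533522e-04, -1.61279853e-07,  7.78135129e-04])]
```

View pics/w19.png

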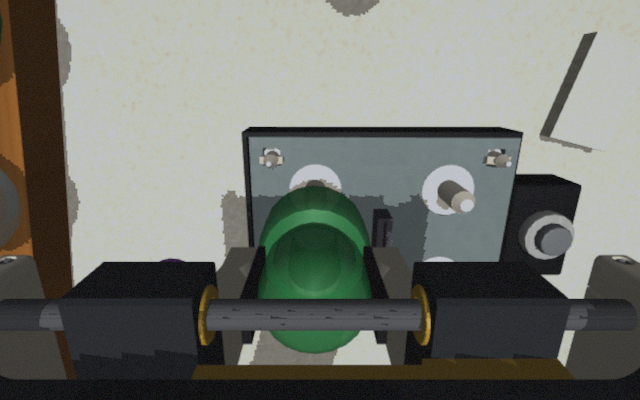

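Aligned within 1 mm. I'll lower slowly.

Request:
apply_moves(
  rows=[
    [[-0.0005,0.008,0.0007],0],
    [[-0.0005,0.02,0.0007],0],
    [[-0.0005,0.03,0.0007],0],
    [[-0.0005,0.04,0.0007],0],
    [[-0.0005,0.05,0.0007],0],
    [[-0.0005,0.06,0.0007],0],
    [[-0.0005,0.07,0.0007],0],
    [[-0.0005,0.078,0.0007],0],
    [[-0.0005,0.082,0.0007],0],
    [[-0.0005,0.084,0.0007],0],
    [[-0.0005,0.086,0.0007],0],
    [[-0.0005,0.087,0.0007],0],
    [[-0.0005,0.087,0.0007],0],
    [[-0.0005,0.087,0.0007],0],
  ],
)

```text
time_s: 43.5
tcp_pos: [0.6272, -0.2694, 0.1604]
eef_rot: [-90.0, 0.0, 98.9]
contact_force: [0.3, -0.5, -1.9]
gripper_width: 0.0478
```

```bash
python3 - <<'E'
from h import *
s=get_state(); print(s['time_s'],s['tcp_pos'],s['eef_rot'],s['contact_force'],s['moment'],s['gripper_width'])
E
```

```text
43.5 [ 0.62715565 -0.26936715  0.16042679] [-9.00119468e+01  5.28957836e-03  9.89063898e+01] [ 0.29231347 -0.49096245 -1.91928006] [ 0.01285419  0.0912775  -0.07183739] 0.04782936325094774
```

Request:
apply_moves(
  rows=[
    [[0,0.0005,0],0],
    [[0,0.001,0],0],
    [[0,0.0015,0],0],
    [[0,0.0015,0],0],
  ],
)

```text
time_s: 44.0
tcp_pos: [0.6271, -0.2694, 0.1592]
eef_rot: [-90.0, 0.0, 98.9]
contact_force: [-1.5, 0.7, 1.6]
gripper_width: 0.0478
```

```bash
python3 - <<'E'
from h import *
s=get_state(); print(s['time_s'],s['tcp_pos'],s['contact_force'],s['moment'],s['gripper_width'])
E
```

```text
44.0 [ 0.62711637 -0.26940818  0.15918566] [-1.45468242  0.70410652  1.59166349] [ 0.3263847   0.70455962 -0.04046122] 0.04783338773014554
```

The rim is on the deck: the force went from -2 to +1.6 N. I'll release and rise.

Request:
apply_moves(
  rows=[
    [[0,0,0],0],
    [[0,0,0],0],
    [[0,0,0],0],
    [[0,0,0],0],
    [[0,0,0],0],
    [[0,-0.01,0],0],
    [[0,-0.03,0],0],
    [[0,-0.06,0],0],
    [[0,-0.1,0],0],
    [[0,-0.14,0],0],
    [[0,-0.15,0],0],
    [[0,-0.15,0],0],
    [[0,-0.15,0],0],
  ],
  gripper=0.8,
)

```text
time_s: 45.62
tcp_pos: [0.6266, -0.2692, 0.3075]
eef_rot: [-89.9, -0.1, 98.9]
contact_force: [-0.7, -0.5, -0.3]
gripper_width: 0.0701
```

```bash
python3 - <<'E'
from h import *
s=get_state(); T=tcpT(s); c=save('wrist','w20'); print(s['time_s'],s['tcp_pos'],s['eef_rot'],s['gripper_width'])
o=insfit(c,T,(0.6281,-0.2697,.052)); deckplane(c,T)
save('top','t20')
print('to ins1',towtool(s,[0.437,0.0065,s['tcp_pos'][2]]))
E
```

```text
45.625 [ 0.62657891 -0.26916418  0.30748802] [-8.99005062e+01 -5.30459778e-02  9.88971141e+01] 0.07009063758032875
r 0.024 n 291 ctr [ 0.6282 -0.2702] rms 0.0002
r 0.03 n 410 ctr [ 0.6282 -0.2696] rms 0.0021
ztop 0.3459
deck top mm at pillars ++,+-,-+,--: 52.7 52.6 52.6 52.5 tilt deg 0.05 n 11581 span [0.221 0.171]
to ins1 [0.30166756 0.0005305  0.14466274]
```

View pics/w20.png

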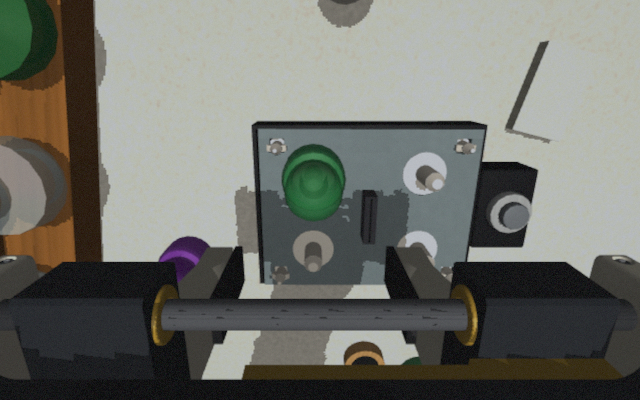

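The first insulator is up on the +x, -y pin, within 1 mm. On to the second.

Request:
apply_moves(
  rows=[
    [[0.04,0,0.019],0],
    [[0.08,0,0.038],0],
    [[0.12,0,0.058],0],
    [[0.16,0,0.077],0],
    [[0.2,0,0.096],0],
    [[0.24,0,0.115],0],
    [[0.28,0,0.134],0],
    [[0.3,0,0.144],0],
    [[0.302,0,0.1447],0],
    [[0.302,0,0.1447],0],
    [[0.302,0,0.1447],0],
    [[0.302,0,0.1447],0],
    [[0.302,0,0.1447],0],
  ],
  gripper=1,
)

```text
time_s: 47.35
tcp_pos: [0.4376, 0.0062, 0.3086]
eef_rot: [-90.0, 0.0, 98.9]
contact_force: [-0.3, -0.3, 0.5]
gripper_width: 0.0878
```

```bash
python3 - <<'E'
from h import *
s=get_state(); T=tcpT(s); c=save('wrist','w21'); print(s['time_s'],s['tcp_pos'],s['eef_rot'])
o=insfit(c,T,(0.437,0.0065)); 
print([towtool(s,np.r_[x,0.107]) for x in o])
E
```

```text
47.35 [0.43755371 0.00624251 0.3085701 ] [-8.99736315e+01  1.00277669e-02  9.88587417e+01]
r 0.024 n 177 ctr [0.4362 0.0062] rms 0.0002
r 0.03 n 267 ctr [0.4363 0.0067] rms 0.0008
ztop 0.3471
[array([1.92684568e-04, 2.01570686e-01, 1.28939429e-03]), array([0.00070407, 0.20157049, 0.00104968])]
```

View pics/w21.png

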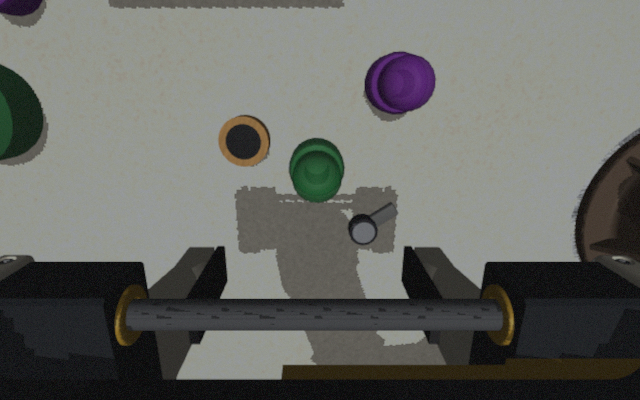

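Insulator at (317,170), with the tape and the loupe (363,230) clear of the fingers. Grasping.

Request:
apply_moves(
  rows=[
    [[0.0004,0.04,0.0012],0],
    [[0.0004,0.08,0.0012],0],
    [[0.0004,0.12,0.0012],0],
    [[0.0004,0.15,0.0012],0],
    [[0.0004,0.175,0.0012],0],
    [[0.0004,0.19,0.0012],0],
    [[0.0004,0.198,0.0012],0],
    [[0.0004,0.2013,0.0012],0],
    [[0.0004,0.2013,0.0012],0],
    [[0.0004,0.2013,0.0012],0],
  ],
)

```text
time_s: 48.65
tcp_pos: [0.4365, 0.0069, 0.108]
eef_rot: [-90.1, -0.0, 98.9]
contact_force: [-0.5, 0.4, 0.1]
gripper_width: 0.0877
```

Request:
apply_moves(
  rows=[
    [[0,0,0],0],
    [[0,0,0],0],
    [[0,0,0],0],
    [[0,0,0],0],
    [[0,0,0],0],
    [[0,0,0],0],
    [[0,0,0],0],
    [[0,0,0],0],
  ],
  gripper=0.4,
  grip_force=10,
)

```text
time_s: 49.65
tcp_pos: [0.4359, 0.0067, 0.1074]
eef_rot: [-90.0, 0.0, 98.9]
contact_force: [-1.8, -0.7, 2.0]
gripper_width: 0.0476
```

Request:
apply_moves(
  rows=[
    [[0,-0.003,0],0],
    [[0,-0.01,0],0],
    [[0,-0.02,0],0],
    [[0,-0.035,0],0],
    [[0,-0.055,0],0],
    [[0,-0.075,0],0],
    [[0,-0.095,0],0],
    [[0,-0.115,0],0],
    [[0,-0.13,0],0],
    [[0,-0.14,0],0],
    [[0,-0.14,0],0],
    [[0,-0.14,0],0],
  ],
)

```text
time_s: 51.15
tcp_pos: [0.4358, 0.0067, 0.247]
eef_rot: [-90.0, -0.0, 98.9]
contact_force: [-0.1, 0.5, -3.2]
gripper_width: 0.0475
```

```bash
python3 - <<'E'
from h import *
s=get_state(); T=tcpT(s); c=save('wrist','w22'); print(s['time_s'],s['tcp_pos'],s['eef_rot'],s['contact_force'],s['gripper_width'])
z=s['tcp_pos'][2]-.107; o=insfit(c,T,(*s['tcp_pos'][:2],z))
print('shift to pin',[towtool(s,[0.5053,-0.2039,0])-towtool(s,np.r_[x,0]) for x in o])
E
```

```text
51.15 [0.4357645  0.00673598 0.2469764 ] [-8.99534499e+01 -1.39239362e-03  9.88956218e+01] [-0.08398455  0.46502311 -3.18589623] 0.04747053055645092
r 0.024 n 2126 ctr [0.4366 0.0059] rms 0.0004
r 0.03 n 1767 ctr [0.4365 0.0064] rms 0.0007
ztop 0.2849
shift to pin [array([-2.17931115e-01, -3.40851204e-05, -3.54346454e-02]), array([-2.18390119e-01, -3.40858134e-05, -3.54217689e-02])]
```

Request:
apply_moves(
  rows=[
    [[-0.01,0,-0.002],0],
    [[-0.03,0,-0.005],0],
    [[-0.055,0,-0.009],0],
    [[-0.08,0,-0.013],0],
    [[-0.105,0,-0.017],0],
    [[-0.13,0,-0.021],0],
    [[-0.155,0,-0.025],0],
    [[-0.18,0,-0.029],0],
    [[-0.2,0,-0.0325],0],
    [[-0.213,0,-0.0347],0],
    [[-0.2182,0,-0.0354],0],
    [[-0.2182,0,-0.0354],0],
    [[-0.2182,0,-0.0354],0],
    [[-0.2182,0,-0.0354],0],
  ],
)

```text
time_s: 52.95
tcp_pos: [0.5048, -0.2028, 0.2476]
eef_rot: [-90.0, 0.0, 98.9]
contact_force: [0.3, -1.4, -2.1]
gripper_width: 0.0474
```

```bash
python3 - <<'E'
from h import *
s=get_state(); T=tcpT(s); c=save('wrist','w23'); print(s['time_s'],s['tcp_pos'],s['eef_rot'],s['contact_force'],s['gripper_width'])
z=s['tcp_pos'][2]-.107; o=insfit(c,T,(*s['tcp_pos'][:2],z))
print('residual',[towtool(s,[0.5053,-0.2039,0])-towtool(s,np.r_[x,0]) for x in o])
E
```

```text
52.95 [ 0.5048472  -0.20281881  0.24764564] [-9.00177217e+01  6.28509779e-04  9.89436376e+01] [ 0.31266665 -1.42530099 -2.09710394] 0.04743530008803332
r 0.024 n 2140 ctr [ 0.5057 -0.2036] rms 0.0004
r 0.03 n 1800 ctr [ 0.5057 -0.2031] rms 0.0007
ztop 0.2853
residual [array([-2.42025291e-04, -1.48195454e-07,  4.87711783e-04]), array([-7.08904820e-04, -1.61305686e-07,  5.46656380e-04])]
```

View pics/w23.png

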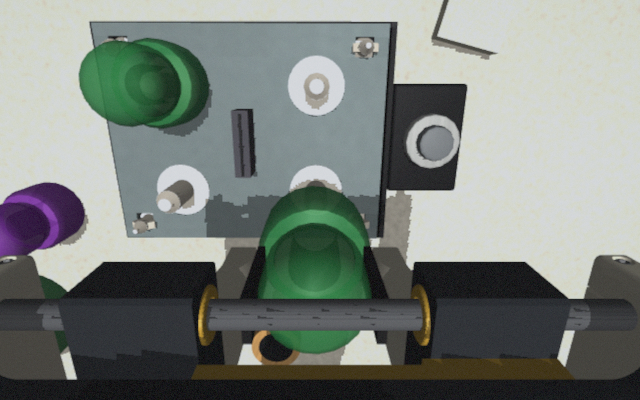

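Request:
apply_moves(
  rows=[
    [[-0.0004,0.008,0.0005],0],
    [[-0.0004,0.02,0.0005],0],
    [[-0.0004,0.03,0.0005],0],
    [[-0.0004,0.04,0.0005],0],
    [[-0.0004,0.05,0.0005],0],
    [[-0.0004,0.06,0.0005],0],
    [[-0.0004,0.07,0.0005],0],
    [[-0.0004,0.078,0.0005],0],
    [[-0.0004,0.082,0.0005],0],
    [[-0.0004,0.084,0.0005],0],
    [[-0.0004,0.086,0.0005],0],
    [[-0.0004,0.087,0.0005],0],
    [[-0.0004,0.0875,0.0005],0],
    [[-0.0004,0.088,0.0005],0],
    [[-0.0004,0.088,0.0005],0],
    [[-0.0004,0.088,0.0005],0],
  ],
)

```text
time_s: 55.0
tcp_pos: [0.5045, -0.2038, 0.1595]
eef_rot: [-90.0, 0.0, 98.9]
contact_force: [-0.0, 0.3, -3.1]
gripper_width: 0.0479
```

```bash
python3 - <<'E'
from h import *
s=get_state(); print(s['time_s'],s['tcp_pos'],s['contact_force'],s['moment'],s['gripper_width'])
E
```

```text
55.0 [ 0.50447975 -0.20375797  0.1594983 ] [-0.01778991  0.31520951 -3.1015278 ] [0.1030203  0.11425977 0.06294946] 0.04789213323762738
```

Request:
apply_moves(
  rows=[
    [[0,0.0004,0],0],
    [[0,0.0008,0],0],
    [[0,0.001,0],0],
    [[0,0.001,0],0],
  ],
)

```text
time_s: 55.5
tcp_pos: [0.5045, -0.2038, 0.1593]
eef_rot: [-90.0, 0.0, 98.9]
contact_force: [-3.6, 1.7, 7.0]
gripper_width: 0.0473
```

```bash
python3 - <<'E'
from h import *
s=get_state(); print(s['time_s'],s['tcp_pos'],s['contact_force'],s['moment'],s['gripper_width'])
E
```

```text
55.5 [ 0.50449511 -0.20378958  0.15934034] [-3.56142104  1.74941392  6.98085069] [ 0.74698845  1.31006151 -0.0312516 ] 0.047342563419353466
```

Seated at 7 N. I'll ease off slightly, release and rise.

Request:
apply_moves(
  rows=[
    [[0,-0.0005,0],0],
    [[0,-0.0005,0],0],
  ],
)

```text
time_s: 55.75
tcp_pos: [0.5045, -0.2038, 0.1593]
eef_rot: [-90.0, 0.0, 98.9]
contact_force: [-3.2, 1.0, 5.5]
gripper_width: 0.0477
```

Request:
apply_moves(
  rows=[
    [[0,0,0],0],
    [[0,0,0],0],
    [[0,0,0],0],
    [[0,0,0],0],
    [[0,0,0],0],
    [[0,-0.01,0],0],
    [[0,-0.03,0],0],
    [[0,-0.06,0],0],
    [[0,-0.1,0],0],
    [[0,-0.14,0],0],
    [[0,-0.15,0],0],
    [[0,-0.15,0],0],
    [[0,-0.15,0],0],
  ],
  gripper=0.8,
)

```text
time_s: 57.38
tcp_pos: [0.5039, -0.2036, 0.3078]
eef_rot: [-89.9, -0.0, 98.9]
contact_force: [0.7, 0.7, -0.1]
gripper_width: 0.0704
```

```bash
python3 - <<'E'
from h import *
s=get_state(); T=tcpT(s); c=save('wrist','w24'); print(s['time_s'],s['tcp_pos'],s['eef_rot'],s['gripper_width'])
for p in [(0.5053,-0.2039,.052),(0.6281,-0.2697,.052)]: insfit(c,T,p)
deckplane(c,T)
print('to switch',towtool(s,[0.4176,-0.2588,s['tcp_pos'][2]]))
W=cloud(c,T); d=np.hypot(W[...,0]-.4176,W[...,1]+.2588)<.02; q=W[d]; q=q[q[:,2]>.055]; print('btn',len(q),np.nanmean(q,0),np.nanmedian(q[:,2]))
E
```

```text
57.375 [ 0.50385372 -0.20359733  0.30782007] [-8.98994777e+01 -4.44122998e-02  9.88932616e+01] 0.07044825723204129
r 0.024 n 285 ctr [ 0.5055 -0.2043] rms 0.0002
r 0.03 n 412 ctr [ 0.5057 -0.2037] rms 0.0007
ztop 0.3465
r 0.024 n 533 ctr [ 0.6284 -0.2705] rms 0.0002
r 0.03 n 679 ctr [ 0.6288 -0.2703] rms 0.0007
ztop 0.1408
deck top mm at pillars ++,+-,-+,--: 52.7 52.6 52.6 52.4 tilt deg 0.06 n 15215 span [0.221 0.171]
to switch [-0.04120469  0.00013254  0.0937507 ]
btn 3210 [ 0.42727115 -0.25384005  0.24912618] 0.315531180459817
```

View pics/w24.png

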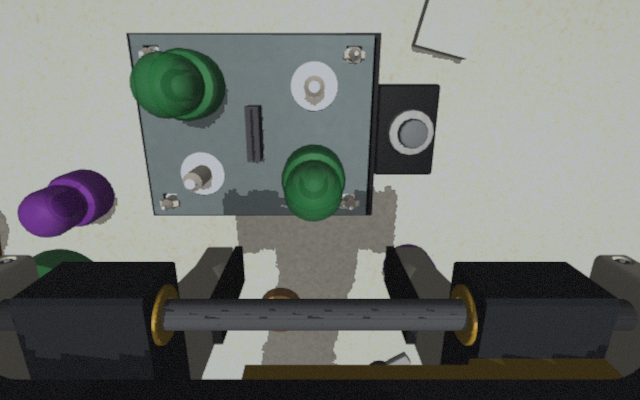

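Both insulators stand on their pins. The second view puts the first one's top at 0.141 = 0.052 + 0.088. Now the button, at pixel (413,133).

```bash
python3 - <<'E'
from h import *
s=get_state(); T=tcpT(s); c=dict(np.load('pics/w24.npz'))
p=ray_plane(c,[(413,133)],.06,T)[0]; print(p, towtool(s,[p[0],p[1],.06+nose_length]))
W=cloud(c,T); print(np.nanmedian(W[125:140,406:420,2]))
E
```

```text
[ 0.41741397 -0.25963063  0.06      ] [-0.04207943  0.18225941  0.09373035]
0.06433416786978177
```

```bash
python3 - <<'E'
from h import *
T=np.load('pics/w16T.npy')
s=get_state(); T=tcpT(s); c=dict(np.load('pics/w24.npz')); W=cloud(c,T)
for v in (133,): print(v,[(u,round(float(W[v,u,2])*1000)) for u in range(382,442,3)])
print([(v,round(float(W[v,412,2])*1000)) for v in range(96,172,3)])
c=dict(np.load('pics/w23.npz')) 
E
```

```text
133 [(382, 41), (385, 43), (388, 54), (391, 53), (394, 54), (397, 57), (400, 64), (403, 64), (406, 64), (409, 64), (412, 63), (415, 64), (418, 65), (421, 64), (424, 64), (427, 64), (430, 54), (433, 42), (436, 0), (439, 0)]
[(96, 42), (99, 40), (102, 43), (105, 43), (108, 43), (111, 54), (114, 55), (117, 55), (120, 64), (123, 65), (126, 64), (129, 64), (132, 64), (135, 64), (138, 64), (141, 64), (144, 64), (147, 65), (150, 55), (153, 53), (156, 41), (159, 42), (162, 42), (165, 43), (168, 42), (171, 42)]
```

```bash
python3 - <<'E'
from h import *
s=get_state(); T=tcpT(s); c=dict(np.load('pics/w24.npz')); W=cloud(c,T)
w=W[112:156,390:436]; q=w[(w[...,2]>.06)&(w[...,2]<.07)]; print(len(q),q.mean(0),(q.min(0)+q.max(0))/2,np.ptp(q,axis=0))
b=(q.min(0)+q.max(0))/2; print(towtool(s,[b[0],b[1],.075+nose_length]))
E
```

```text
676 [ 0.41895841 -0.25925305  0.06404952] [ 0.41862597 -0.25887531  0.06350082] [0.02640717 0.02704389 0.00697053]
[-0.04151006  0.16725707  0.09244777]
```

The body would overhang the insulator at this yaw, so I'll turn the tool 90° first, with the jaws closed.

Request:
apply_moves(
  rows=[
    [[-0.01,0,0.02],10],
    [[-0.02,0,0.04],20],
    [[-0.03,0,0.06],30],
    [[-0.0415,0,0.08],40],
    [[-0.0415,0,0.0925],50],
    [[-0.0415,0,0.0925],60],
    [[-0.0415,0,0.0925],70],
    [[-0.0415,0,0.0925],80],
    [[-0.0415,0,0.0925],90],
    [[-0.0415,0.04,0.0925],90],
    [[-0.0415,0.08,0.0925],90],
    [[-0.0415,0.12,0.0925],90],
    [[-0.0415,0.15,0.0925],90],
    [[-0.0415,0.165,0.0925],90],
    [[-0.0415,0.167,0.0925],90],
    [[-0.0415,0.167,0.0925],90],
    [[-0.0415,0.167,0.0925],90],
  ],
  gripper=0,
)

```text
time_s: 59.55
tcp_pos: [0.4199, -0.2592, 0.1426]
eef_rot: [-90.0, -0.1, 8.9]
contact_force: [0.8, -0.4, 0.2]
gripper_width: 0.0002
```

```bash
python3 - <<'E'
from h import *
s=get_state(); T=tcpT(s); c=save('wrist','w25'); save('scene','s25'); print(s['time_s'],s['tcp_pos'],s['tcp_pos'][2]-nose_length,s['eef_rot'],s['contact_force'],s['gripper_width'])
E
```

```text
59.55 [ 0.41986593 -0.25915928  0.14261584] 0.07701583754810538 [-9.00246069e+01 -5.97128072e-02  8.90977268e+00] [ 0.84347064 -0.42006855  0.16433863] 0.00023564914511131995
```

View pics/w25.png

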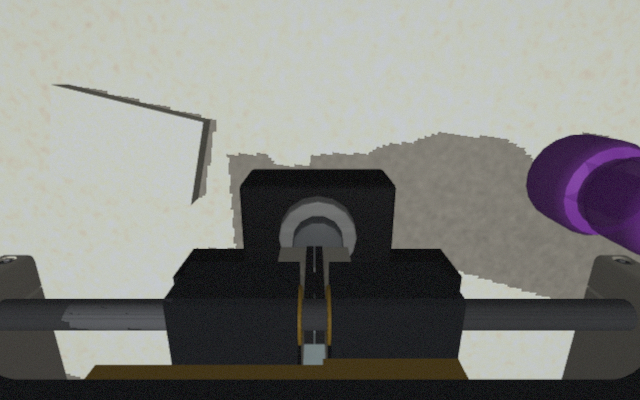

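Request:
apply_moves(
  rows=[
    [[0,0.005,0],0],
    [[0,0.01,0],0],
    [[0,0.014,0],0],
    [[0,0.016,0],0],
    [[0,0.018,0],0],
    [[0,0.02,0],0],
    [[0,0.022,0],0],
    [[0,0.0225,0],0],
    [[0,0.0225,0],0],
    [[0,0.0225,0],0],
  ],
)

```text
time_s: 60.9
tcp_pos: [0.4196, -0.2591, 0.1231]
eef_rot: [-90.1, -0.1, 9.0]
contact_force: [-12.6, 11.3, 47.1]
gripper_width: 0.0006
```

```bash
python3 - <<'E'
from h import *
s=get_state(); print(s['time_s'],s['tcp_pos'],s['tcp_pos'][2]-nose_length,s['contact_force'])
E
```

```text
60.9 [ 0.41958779 -0.25913075  0.12305394] 0.05745394004277697 [-12.61706392  11.28124713  47.09565185]
```

It is bottomed out: the tip is at 57.5 mm, 6 mm below the button's measured 63.5 mm, with a hard 47 N stop. I'll let go at once and retreat away from everything.

Request:
apply_moves(
  rows=[
    [[0,-0.005,0],0],
    [[0,-0.02,0],0],
    [[0,-0.06,0],0],
    [[0,-0.11,0],0],
    [[0,-0.16,0],0],
    [[0,-0.2,0],0],
    [[0,-0.2,0],0],
    [[0,-0.2,0],0],
    [[0,-0.2,0],0],
    [[0,-0.2,0],0],
  ],
)

```text
time_s: 62.15
tcp_pos: [0.4192, -0.259, 0.3185]
eef_rot: [-90.0, 0.1, 8.9]
contact_force: [-0.5, -0.3, -0.4]
gripper_width: 0.0005
```

```bash
python3 - <<'E'
from h import *
s=get_state(); T=tcpT(s); c=save('wrist','w26'); W=cloud(c,T); print(s['time_s'],s['tcp_pos'],s['contact_force'])
d=(np.hypot(W[...,0]-.4186,W[...,1]+.2589)<.010)&(W[...,2]<.1); print('button z',np.nanmedian(W[...,2][d]),d.sum())
save('scene','s26'); save('top','t26')
E
```

```text
62.15 [ 0.41923717 -0.25900645  0.31846671] [-0.49084676 -0.25547728 -0.40405974]
button z 0.06468840951968269 306
```

View pics/w26.png

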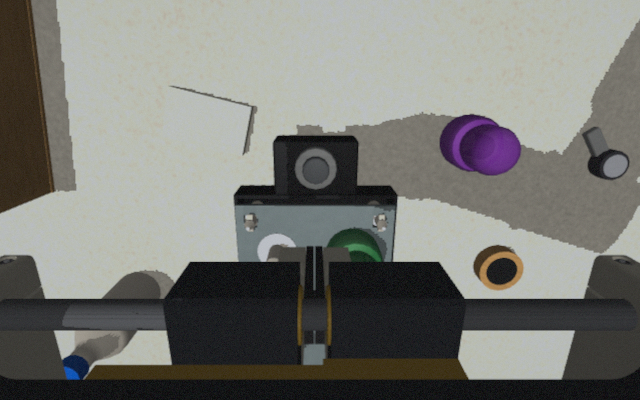

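View pics/s26.png

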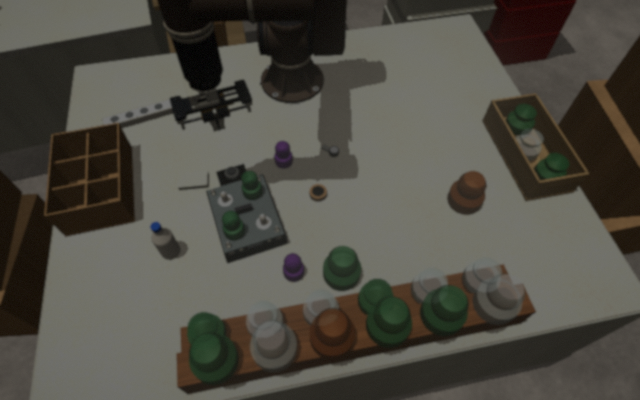

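Button is up again and the bystanders are unmoved. I'll move the arm back for a last unobstructed check.

Request:
apply_moves(
  rows=[
    [[-0.02,0,-0.04],0],
    [[-0.04,0,-0.08],0],
    [[-0.06,0,-0.12],0],
    [[-0.08,0,-0.16],0],
    [[-0.1,0,-0.2],0],
    [[-0.12,0,-0.24],0],
    [[-0.12,0,-0.27],0],
    [[-0.12,0,-0.3],0],
    [[-0.12,0,-0.3],0],
    [[-0.12,0,-0.3],0],
    [[-0.12,0,-0.3],0],
  ],
)

```text
time_s: 63.68
tcp_pos: [0.3474, -0.5734, 0.3197]
eef_rot: [-90.0, -0.0, 8.9]
contact_force: [-0.6, 0.2, -0.3]
gripper_width: 0.0004
```

```bash
python3 - <<'E'
from h import *
s=get_state(); print(s['time_s'],s['tcp_pos'],s['contact_force'])
c=save('top','t27'); deckplane(c,None)
for p in [(0.5053,-0.2039,.052),(0.6281,-0.2697,.052)]: insfit(c,None,p)
W=cloud(c); d=(np.hypot(W[...,0]-.4186,W[...,1]+.2589)<.010); print('button z',np.nanmedian(W[...,2][d]))
c0=dict(np.load('pics/top0.npz')); W0=cloud(c0); print('button z before',np.nanmedian(W0[...,2][np.hypot(W0[...,0]-.4186,W0[...,1]+.2589)<.010]))
cv2.imwrite('pics/z27.png',cv2.resize(c['pixels'][90:300,130:530],None,fx=2,fy=2,interpolation=cv2.INTER_CUBIC))
E
```

```text
63.675 [ 0.34743815 -0.57340121  0.31973376] [-0.63914248  0.23395213 -0.29589746]
deck top mm at pillars ++,+-,-+,--: 52.2 52.1 52.0 51.9 tilt deg 0.07 n 2762 span [0.22  0.171]
r 0.024 n 20 ctr [ 0.5067 -0.2043] rms 0.0004
r 0.03 n 42 ctr [ 0.5071 -0.2058] rms 0.0015
ztop 0.1416
r 0.024 n 32 ctr [ 0.6292 -0.2703] rms 0.0005
r 0.03 n 56 ctr [ 0.63   -0.2708] rms 0.0017
ztop 0.1422
button z 0.06361195676445691
button z before 0.06379080963034388
```

View pics/z27.png

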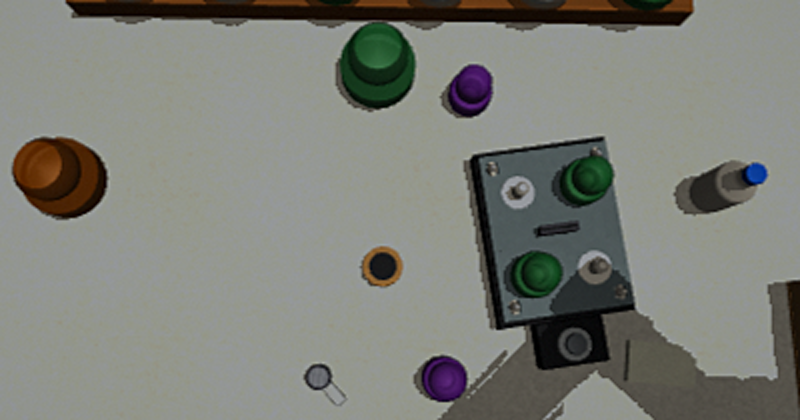

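The deck is level at 52 mm and both insulators stand at the right height. The button top reads 63.6 mm, as it did before the press. I'm handing in.

```bash
python3 -c "
from plant import close_job; print(close_job())"
```

```text
the job is handed in; nothing more can be done
None
```

I handed the job in at about 64 s with all three steps done; the hand-in reported no verdict.

- **Deck:** I laid it on the snap pillars and pressed it home corner by corner, with at most about 3.1° of tip measured. Each corner then stopped solidly at 52 mm under 10–18 N. The last check showed it level within 0.1°.
- **Insulators:** The only two present were the small green ones; the one farther from the robot had been knocked beside the tape, so I measured it again. Both were gripped at 10 N, lowered, and released on the +x,-y and -x,+y pins. Close-up checks put them within about 1 mm of the pin axes; the coarser top view put them within 3 mm, with tops at about 142 mm (140 expected).
- **Button:** I pressed it to a hard stop, with the fingertips at 57.5 mm, and it sprang back up.
- **Bystanders:** The last top view showed the tape, loupe, cleaner, purple look-alikes and large insulators where they started. I did not pick out the price cards as such in any view.

Two readings were off:
- **Button height:** The cameras put its top at about 63.6 mm, not the stated 60. Against 63.6 mm, the 57.5 mm stop is the full 6 mm of travel.
- **Stop force:** The wrist force touched 47 N as the button bottomed. That was through the fingers, not the gripper's body, and was released at once.

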